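Change the insert of a vegetable slicer

TASK

Please set the vegetable slicer up for julienne: slide the hand guard along the rails to their open end, lift it off there and stand it upright on the chopping board. Then swap the slicing insert in the slicer with the julienne insert (the one with the comb of upright fins) in the storage tray, so that each lies fully down in the other's old seat; put one aside on a free spot meanwhile. Leave the grater insert in the tray and the drinking glass where they are.

Things in the scene. Friction and masses are not known exactly. Their poses are not given: they have to be found in the camera images.
- guard_grip (a point): White hand guard, 74 (its x) x 139 x 81 mm high, 140 g, bridging the slicer's bed; its shoes hook under the rails, so it only slides along their x (2.5 mm play) until over the open end. Point: middle of its black handle bar (66 mm along x, 27 thick along y, 30 high), on the centre line, 66 mm above the guard's soles, 52 above the bed.
- slicing_c (a point): SLICING insert: white frame 80 (its x) x 56 (y) x 8 mm, 60 g. Two lift tabs on its long sides (30 mm along x, 6 thick, 16 high above the frame, 56 mm over their outer faces): grip across both, closing along y. Point: centre, 12 mm above its underside, 12 below the tabs' top. Closed white plate, one slanting steel blade beside a dark slot. Starts in the slicer's seat, partly under the guard.
- julienne_c (a point): JULIENNE insert: white frame 80 (its x) x 56 (y) x 8 mm, 60 g. Two lift tabs on its long sides (30 mm along x, 6 thick, 16 high above the frame, 56 mm over their outer faces): grip across both, closing along y. Point: centre, 12 mm above its underside, 12 below the tabs' top. Comb of six upright steel fins, 34 mm long, on a dark bottom. Starts in one of the tray's seats.
- grater_c (a point): GRATER insert: white frame 80 (its x) x 56 (y) x 8 mm, 60 g. Two lift tabs on its long sides (30 mm along x, 6 thick, 16 high above the frame, 56 mm over their outer faces): grip across both, closing along y. Point: centre, 12 mm above its underside, 12 below the tabs' top. Steel sheet with fifteen round holes. Stays in its tray seat.
- bed_seat (a point): Slicer's seat: middle of the ledge an insert's underside rests on, 78 mm above the worktop, 8 below the bed's flat top. 86 (x) x 62 mm, bevelled mouth 92 x 68; inserts fit either way round. x runs along the rails, away from their open end. The slicer (grey bed on a clear box, 250 x 124 mm) is fixed.
- track_end (a point): On the bed's top, 86 mm above the worktop, on the centre line at the rails' open end (nearer the robot), 123 mm in -x from the slicer's seat. With the guard's middle over this point its shoes are 10 mm clear of the rails: it still stands on the bed and lifts straight up.
- nest_near (a point): Seat at the -x end of the storage tray (grey, fixed, 252 (x) x 110 x 22 mm, two equal seats 124 mm apart along x): middle of the seat's floor, 14 mm above the worktop, 8 below the tray's top. Same size as the slicer's seat, x along the insert's long side.
- nest_far (a point): The tray's other seat, at its +x end, otherwise the same.
- board: Wooden chopping board lying flat, fixed, 220 (its x) x 330 (y) x 22 mm, bare at the start; origin at the middle of its underside. Room for the guard on one half of its length and for an insert put aside on the other.
- tumbler: Drinking glass, 81 mm across, 92 mm high, standing on the worktop; origin at the middle of its underside.

How it is judged:
By the outcome, as a careful person would: the job done as asked, in the order asked, and still so for the second after the job is handed in, with the robot touching nothing.
It also fails if it takes over 122 s, if anything falls off the work surface, if the arm or the gripper's body presses on something with over 40 N, if the wrist force passes 120 N, or if a joint passes its speed limit or range.

ROBOT

A 6-joint arm with a two-finger parallel gripper is mounted at the origin on a cart in front of the work surface, level with it; the furniture and walls round the work are solid. World frame = base frame: x ahead of the robot, y to its left, z up, the work surface at z = 0. Lengths are in m, angles in rad, forces in N, time in s.
With the tool pointing down it reaches from about 0.3 to 0.75 m from the base axis. Payload 8.5 kg.
Tool frame: the origin (TCP) lies at the very end of the fingers, on their centre line; the grasp point (between the pads) lies 19 mm behind it; z points along the fingers, y is the direction in which the jaws open and shut (so a half turn about z gives the same grasp; the last joint's range is limited). The gripper opens to 85 mm and grips with 20 to 120 N. Pads are 22 mm wide; open, the fingers measure 114 mm over their backs; the gripper's body (76 mm by 85 mm) begins 54 mm behind the grasp point. The pads swing forward as they close: fully open they stand 13 mm farther back than shut.
Start: joints at [1.069, 0.381, 1.297, -0, 1.464, -0.215], TCP at [0.156, 0.528, 0.204] pointing down, gripper open.
Joint ranges: [-3.11, 3.11], [-0.89, 2.33], [0.22, 2.48], [-1.42, 4.56], [0.17, 2.85], [-2.88, 2.88]. Speed limits (rad/s): [2.39, 2.39, 3.14, 3.14, 3.14, 3.14].

INTERFACE

Orientations are given as a unit quaternion [x, y, z, w].
In Python, from workcell import ctrl gives the robot as it stands.
- The arm moves only by the tool send_rows, never from a script. Its argument "increments" is text: rows parted by semicolons, each of 6 numbers parted by spaces: the shift along the world's x, y, z in units of 60 mm (1.0 is 60 mm), then the turn, a rotation vector about the world's x, y, z in units of 8 degrees (1.0 is 8 degrees). In form: tx ty tz wx wy wz; .... A call has exactly 5 rows; each row is the pose to reach, as a shift and turn from the pose commanded when the call began; what a row does not reach only later rows make up. A row lasts 1/8 s, in which the tool goes at most 62.5 mm and 10.7 degrees, less where a joint would pass 70% of its speed; a pose out of reach is approached as far as the arm can. A call with a gripper value outside its range is refused whole. "jaw" is the opening, from 0 (shut) to 1 (fully open), set as the call begins (left out, the last holds). The fingers move at their own pace and stop on an object; "grip_force" is the grip in N (left out, the last holds). Time passes only in rows, so rows that repeat a pose let the fingers close, or fill a call up. It gives the time, the measured TCP pose, the force and the opening at its end, in the units of the state.
- ctrl.observe(): the state, without advancing time (a new reading comes with each control period).
- ctrl.camera(name): name is "scene" or "top" or "wrist"; returns a dict with "pixels" (400x640x3 uint8, blue, green, red), "camera_matrix" (3x3 intrinsics, pixels), "rvec" (rotation vector, rad) and "tvec" (3), from world to camera coordinates, as OpenCV has them; the wrist camera has in their place "hand_eye" (4x4, takes a point from camera to tool coordinates, whose origin is the TCP and whose axes are the flange's). Camera axes: x right, y down, z forward; pixel columns grow to the right and rows downward; lengths in m; the calibration is good to about 2 mm. A picture is of the moment at which its call begins: read the wrist's pose just before it. There is no depth.
- ctrl.job_done(): hands the job in, once; it reports no verdict.
Trained networks look in a picture, given as the dict that the camera call returned (one of the last four; its "shot" number tells which), for a name from the list of things; names that differ only in an ending like _2 or _b are one class to them, and where a whole thing is asked for, a point or a joint stands for the part that bears it (a point fixed in the world has none). Each returns a list of dicts, best first, with "p" (0 to 1); they miss things now and then, are a little off and sometimes report something else, mostly with a low value. They report only what shows in the picture. A call takes as long as a camera call.
- ctrl.outline_of(picture, label): "mask" (400x640 bool, what is visible of it).
- ctrl.spot_point(picture, label): "point" ([x, y, z] in m, in the coordinates of the camera as it stood for that picture, good to about 4 mm: a listed point, or the origin of a listed thing).
The state is a dict: "t": time; "qpos": joint angles; "joint_vel": joint speeds; "effort": joint torques, N m; "tcp_pos": TCP position; "tcp_rot": TCP orientation; "ft_force": force on the tool from outside, world axes, zero at the start; "moment": the same for the moment, N m; "finger_gap": opening from 0.0 (shut) to 1.0 (fully open).
Only numpy, scipy, OpenCV 4.12 (cv2) and the standard library are available. Lean on these libraries where they do the work, as an engineer would, in place of code of your own. Each camera call takes 0.05 s, during which the arm holds its last target.

## Working session

There is one attempt and no reset: what is moved stays moved. The work goes in short steps, Python scripts to look and compute and a tool call to move; the robot and the scene stay as the last step left them, time stands still between calls to the robot, and variables do not carry over. Pictures are saved under pics/ and viewed, and the job is handed in when it is done.

Besides the shell and the picture viewer there is one more tool, called as name(argument=value, ...), one argument or row to a line, values as JSON. send_rows: Moves the arm, as the interface text tells. Its arguments: {"type":"object","properties":{"increments":{"type":"string"},"jaw":{"type":"number"},"grip_force":{"type":"number"}},"required":["increments"]}

```bash
ls; mkdir -p pics; cat > h.py <<'E'
import numpy as np, cv2
from scipy.spatial.transform import Rotation as R
from workcell import ctrl
def toworld(pic,p,obs=None):
    p=np.array(p)
    if 'hand_eye' in pic:
        q=np.array(pic['hand_eye'])@np.r_[p,1]
        return R.from_quat(obs['tcp_rot']).apply(q[:3])+np.array(obs['tcp_pos'])
    M=cv2.Rodrigues(np.array(pic['rvec'],float))[0]
    return M.T@(p-np.array(pic['tvec']).ravel())
def proj(pic,P,obs=None):
    P=np.atleast_2d(np.array(P,float))
    K=np.array(pic['camera_matrix'])
    if 'hand_eye' in pic:
        H=np.linalg.inv(np.array(pic['hand_eye']))
        t=R.from_quat(obs['tcp_rot']).inv().apply(P-np.array(obs['tcp_pos']))
        c=t@H[:3,:3].T+H[:3,3]
    else:
        M=cv2.Rodrigues(np.array(pic['rvec'],float))[0]
        c=P@M.T+np.array(pic['tvec']).ravel()
    u=c@K.T
    return u[:,:2]/u[:,2:]
def pix(pic,uv,z,obs=None):
    "pixel to world at height z"
    K=np.array(pic['camera_matrix'])
    d=np.linalg.inv(K)@np.r_[uv,1]
    o=toworld(pic,[0,0,0],obs);e=toworld(pic,d,obs)-o
    return o+e*(z-o[2])/e[2]
E
cat > a.py <<'E'
from h import *
o=ctrl.observe();print(o['t'],o['tcp_pos'],o['tcp_rot'],o['finger_gap'])
for n in ['top','scene']:
    p=ctrl.camera(n);cv2.imwrite(f'pics/{n}0.png',p['pixels'])
    for l in ['guard_grip','slicing_c','julienne_c','grater_c','bed_seat','track_end','nest_near','nest_far','board','tumbler']:
        for r in ctrl.spot_point(p,l)[:3]:
            print(n,l,round(r['p'],2),toworld(p,r['point']).round(4))
print(ctrl.observe()['t'])
E
python3 a.py
```

```text
pics
0.0 [0.15540288 0.52722536 0.20378342] [ 1.42881967e-01  9.89739438e-01 -7.20360820e-04 -2.64202699e-04] 1.0028584692913398
top guard_grip 0.68 [ 0.5236 -0.1877  0.0776]
top guard_grip 0.61 [ 0.4791 -0.1865  0.1387]
top slicing_c 0.64 [ 0.5265 -0.1894  0.0862]
top slicing_c 0.2 [ 0.4778 -0.1832  0.138 ]
top julienne_c 0.64 [0.5996 0.0302 0.0273]
top grater_c 0.8 [0.4749 0.0176 0.0235]
top bed_seat 0.63 [0.5981 0.0318 0.0122]
top bed_seat 0.59 [ 0.5279 -0.1894  0.0745]
top track_end 0.72 [ 0.4013 -0.1729  0.0848]
top nest_near 0.79 [0.4756 0.0229 0.015 ]
top nest_far 0.73 [0.5948 0.0305 0.0151]
top board 0.58 [ 0.5678  0.3453 -0.0023]
top board 0.54 [ 0.4779 -0.1827  0.1382]
top tumbler 0.57 [ 0.7407  0.1364 -0.0033]
top tumbler 0.24 [ 0.567   0.3463 -0.0024]
scene guard_grip 0.76 [ 0.4851 -0.1853  0.1414]
scene slicing_c 0.71 [0.6016 0.0289 0.0235]
scene slicing_c 0.4 [ 0.5245 -0.1883  0.0889]
scene slicing_c 0.27 [ 0.4041 -0.1748  0.0883]
scene julienne_c 0.65 [0.599  0.0309 0.026 ]
scene grater_c 0.71 [0.4807 0.0142 0.0238]
scene grater_c 0.43 [0.5983 0.0239 0.0144]
scene bed_seat 0.64 [ 0.5272 -0.1838  0.0832]
scene track_end 0.2 [ 0.5257 -0.1883  0.0897]
scene nest_near 0.86 [0.4765 0.0154 0.0123]
scene nest_near 0.18 [0.5966 0.0271 0.0135]
scene nest_far 0.78 [0.5999 0.0244 0.0151]
scene nest_far 0.73 [ 0.5272 -0.1857  0.0788]
scene board 0.89 [0.5713 0.345  0.0014]
scene board 0.74 [0.6002 0.0251 0.0159]
scene board 0.29 [0.4798 0.0172 0.0266]
scene tumbler 0.74 [0.743  0.1312 0.0025]
1.1
```

View pics/top0.png

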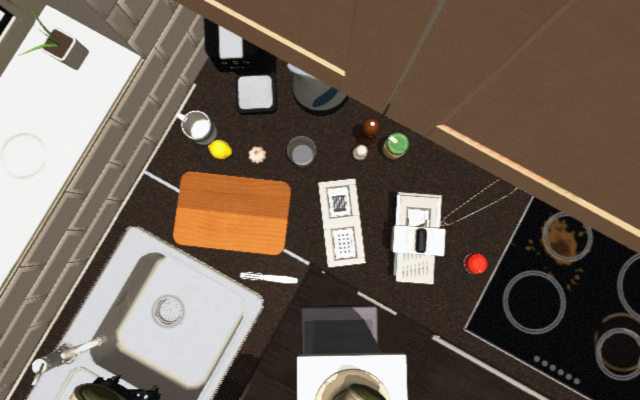

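View pics/scene0.png

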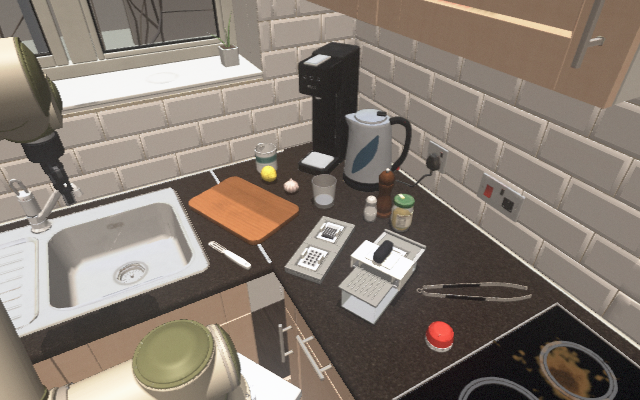

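send_rows(
  increments="0.49 -0.83 0.19 0 0 0.2; 0.98 -1.66 0.38 0 0 0.4; 1.47 -2.49 0.57 0 0 0.6; 1.96 -3.32 0.76 0 0 0.8; 2.45 -4.15 0.95 0 0 1.0",
  jaw=1,
)

```text
t: 1.72
tcp_pos: [0.3032, 0.2769, 0.262]
tcp_rot: [0.073, 0.997, 0.0, 0.0]
ft_force: [0.5, 0.2, -0.3]
finger_gap: 0.998
```

send_rows(
  increments="0.49 -0.83 0.19 0 0 0.2; 0.98 -1.66 0.38 0 0 0.4; 1.47 -2.49 0.57 0 0 0.6; 1.96 -3.32 0.76 0 0 0.8; 2.45 -4.15 0.95 0 0 1.0",
)

```text
t: 2.35
tcp_pos: [0.4502, 0.0276, 0.319]
tcp_rot: [0.004, 1.0, 0.0, 0.0]
ft_force: [0.6, 0.6, 0.7]
finger_gap: 0.998
```

```bash
cat > b.py <<'E'
import sys
from h import *
tag=sys.argv[1]
o=ctrl.observe();p=ctrl.camera('wrist');cv2.imwrite(f'pics/{tag}.png',p['pixels'])
print(o['t'],o['tcp_pos'].round(4) if hasattr(o['tcp_pos'],'round') else o['tcp_pos'],o['tcp_rot'],o['finger_gap'],np.round(o['ft_force'],1))
import pickle;pickle.dump((o,p),open(f'{tag}.pkl','wb'))
ls=sys.argv[2:]
for l in ls:
    for r in ctrl.spot_point(p,l)[:2]:
        print(l,round(r['p'],2),toworld(p,r['point'],o).round(4))
E
python3 b.py w1 julienne_c grater_c nest_near nest_far guard_grip slicing_c bed_seat track_end
```

```text
2.35 [0.4502 0.0276 0.319 ] [3.50759601e-03 9.99993801e-01 2.23378922e-05 3.05553574e-04] 0.9981638203150679 [0.6 0.6 0.7]
julienne_c 0.69 [0.5998 0.0249 0.0263]
grater_c 0.78 [0.4757 0.013  0.0275]
guard_grip 0.97 [ 0.4838 -0.1882  0.1405]
slicing_c 0.58 [ 0.5295 -0.1903  0.0913]
track_end 0.78 [ 0.409  -0.178   0.0887]
```

View pics/w1.png

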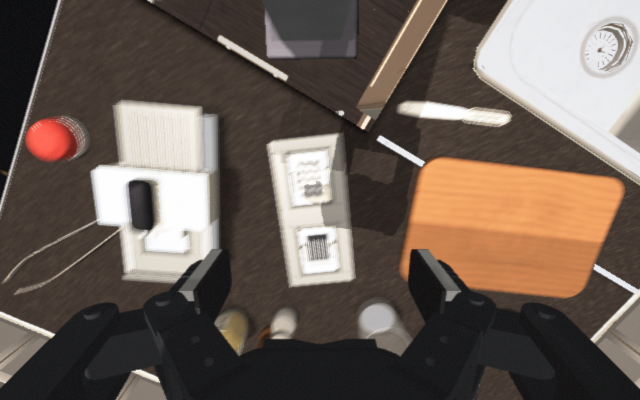

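```bash
python3 - <<'E'
import cv2
i=cv2.imread('pics/w1.png')
cv2.imwrite('pics/z1.png',cv2.resize(i[120:300,255:370],None,fx=3.3,fy=3.3,interpolation=cv2.INTER_CUBIC))
cv2.imwrite('pics/z2.png',cv2.resize(i[90:300,80:230],None,fx=2.8,fy=2.8,interpolation=cv2.INTER_CUBIC))
E
```

```text
(no output)
```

View pics/z1.png

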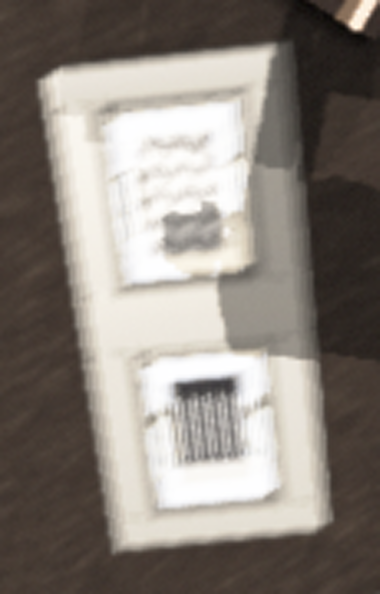

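View pics/z2.png

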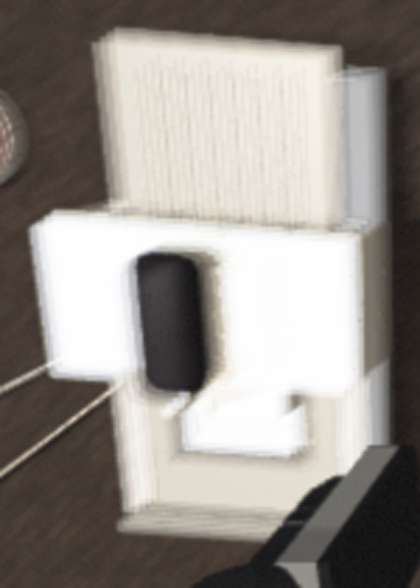

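```bash
python3 - <<'E'
import pickle
from h import *
o,p=pickle.load(open('w1.pkl','rb'))
def q(x,y,f,ox,oy,z): return pix(p,(ox+x/f,oy+y/f),z,o)
T=[q(x,y,3.3,255,120,.022) for x,y in [(42,85),(113,548),(290,42),(330,522)]]
print('tray',np.round(T,4)); 
for a,b in((0,1),(2,3)): d=T[b]-T[a];print(np.degrees(np.arctan2(d[1],d[0])),np.linalg.norm(d))
print(np.mean(T,0))
S=[q(x,y,2.8,80,90,.086) for x,y in [(97,40),(122,515),(340,45)]]
print('sl',np.round(S,4));d=S[1]-S[0];print(np.degrees(np.arctan2(d[1],d[0])),np.linalg.norm(d)); d=S[2]-S[0];print(np.degrees(np.arctan2(d[1],d[0]))+90,np.linalg.norm(d))
B=[pix(p,c,.022,o) for c in [(422,157),(624,178),(400,287),(588,298)]]
print('board',np.round(B,4))
for l in ['guard_grip','board','tumbler','slicing_c']:
    r=ctrl.outline_of(p,l)
    if r: 
        m=r[0]['mask'].astype(np.uint8);print(l,r[0]['p'],m.sum(),cv2.minAreaRect(cv2.findNonZero(m)))
        c=cv2.boxPoints(cv2.minAreaRect(cv2.findNonZero(m)))
        z=dict(guard_grip=.153,board=.022,tumbler=.05,slicing_c=.086)[l]
        print(np.round([pix(p,k,z,o) for k in c],4))
E
```

```text
tray [[ 0.4272 -0.0527  0.022 ]
 [ 0.6718 -0.028   0.022 ]
 [ 0.4084  0.0623  0.022 ]
 [ 0.6569  0.0873  0.022 ]]
5.751339994167315 0.24587969460769682
5.734009021902511 0.24981832800581366
[0.54108426 0.01723416 0.022     ]
sl [[ 0.3669 -0.2342  0.086 ]
 [ 0.6094 -0.2683  0.086 ]
 [ 0.3698 -0.1237  0.086 ]]
-7.999082390321732 0.24483540245610777
178.50063127569024 0.11051117146240903
board [[0.446  0.1856 0.022 ]
 [0.4813 0.5078 0.022 ]
 [0.6749 0.1671 0.022 ]
 [0.6994 0.5036 0.022 ]]
guard_grip 0.61 6646 ((158.01272583007812, 197.4608917236328), (124.12625885009766, 65.16055297851562), 4.004173278808594)
[[ 0.5063 -0.2425  0.153 ]
 [ 0.4288 -0.2207  0.153 ]
 [ 0.4395 -0.0831  0.153 ]
 [ 0.5184 -0.0962  0.153 ]]
board 0.61 23246 ((512.0172119140625, 227.3592529296875), (212.69711303710938, 127.88159942626953), 6.981057643890381)
[[0.6569 0.1635 0.022 ]
 [0.4366 0.1728 0.022 ]
 [0.4794 0.5094 0.022 ]
 [0.7115 0.5456 0.022 ]]
tumbler 0.93 2013 ((385.90057373046875, 324.287841796875), (59.59397888183594, 46.3569221496582), 29.357751846313477)
[[0.7412 0.0752 0.05  ]
 [0.6615 0.1113 0.05  ]
 [0.7192 0.2026 0.05  ]
 [0.8041 0.1695 0.05  ]]
slicing_c 0.63 919 ((167.0, 236.0), (24.0, 46.0), 90.0)
[[ 0.5298 -0.2242  0.086 ]
 [ 0.5302 -0.1586  0.086 ]
 [ 0.5676 -0.1633  0.086 ]
 [ 0.5671 -0.2305  0.086 ]]
```

send_rows(
  increments="0 -0.9 -0.16 0 0 -0.2; 0 -1.8 -0.33 0 0 -0.4; 0 -2.7 -0.5 0 0 -0.6; 0 -3.54 -0.65 0 0 -0.82; 0 -3.54 -0.65 0 0 -0.82",
)

```text
t: 3.62
tcp_pos: [0.4492, -0.1853, 0.2782]
tcp_rot: [0.063, 0.998, 0.0, -0.001]
ft_force: [0.7, 0.6, 0.4]
finger_gap: 1.002
```

```bash
python3 b.py w2 julienne_c grater_c nest_near nest_far guard_grip slicing_c bed_seat track_end
```

```text
3.625 [ 0.4492 -0.1853  0.2782] [ 6.30301343e-02  9.98011058e-01  4.28071252e-04 -9.73226692e-04] 1.001649266521298 [0.7 0.6 0.4]
julienne_c 0.89 [0.5982 0.0263 0.0238]
grater_c 0.86 [0.4744 0.013  0.0254]
guard_grip 0.71 [ 0.4847 -0.1888  0.1409]
slicing_c 0.86 [ 0.5248 -0.1906  0.0899]
track_end 0.84 [ 0.4071 -0.1812  0.0861]
```

View pics/w2.png

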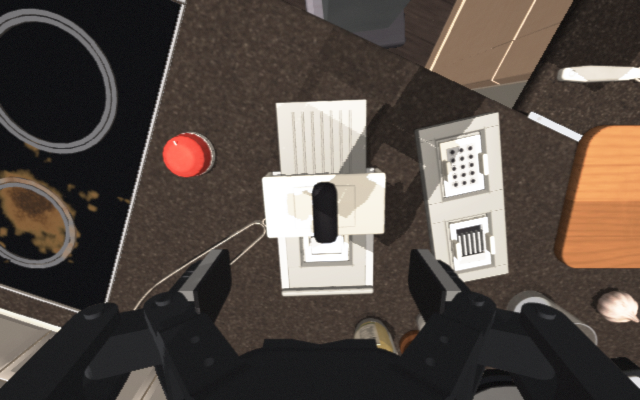

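```bash
python3 - <<'E'
import cv2
i=cv2.imread('pics/w2.png')
cv2.imwrite('pics/z3.png',cv2.resize(i[90:300,250:400],None,fx=2.8,fy=2.8,interpolation=cv2.INTER_CUBIC))
cv2.imwrite('pics/z4.png',cv2.resize(i[105:285,410:515],None,fx=3.3,fy=3.3,interpolation=cv2.INTER_CUBIC))
E
```

```text
(no output)
```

View pics/z3.png

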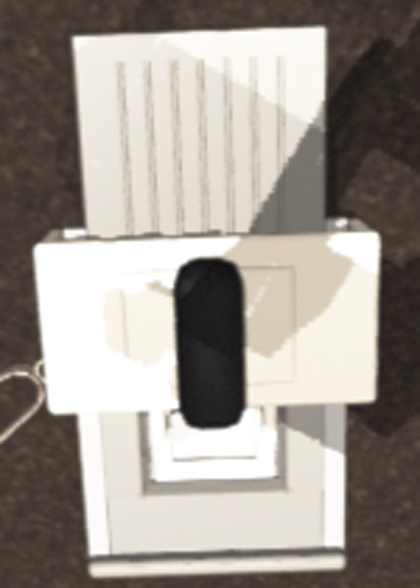

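View pics/z4.png

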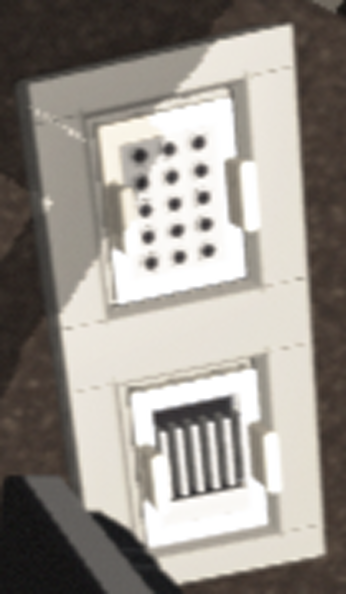

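```bash
python3 - <<'E'
import pickle
from h import *
o,p=pickle.load(open('w2.pkl','rb'))
def q(l,f,ox,oy,z): return np.array([pix(p,(ox+(x+.5)/f-.5,oy+(y+.5)/f-.5),z,o) for x,y in l])
def show(n,P,pairs):
    print(n,P.round(4)[:,:2].tolist())
    for a,b in pairs: d=P[b]-P[a];print('  ',round(np.degrees(np.arctan2(d[1],d[0])),2),round(np.linalg.norm(d),4))
S=q([(74,38),(326,28),(142,493),(288,490)],2.8,250,90,.086)
show('bed',S,[(0,1),(2,3)])
print('mid near',(S[0]+S[1])[:2]/2,'mid far seat',(S[2]+S[3])[:2]/2)
H=q([(178,270),(243,268),(180,418),(243,418)],2.8,250,90,.153)
show('handle',H,[(0,1),(2,3),(0,2),(1,3)]);print(H.mean(0))
G=q([(36,245),(380,234),(50,412),(376,402)],2.8,250,90,.124)
show('guard',G,[(0,1),(2,3),(0,2),(1,3)])
T=q([(18,85),(293,25),(325,553)],3.3,410,105,.022)
show('tray',T,[(0,1),(1,2)]);print('centre',(T[0]+T[2])/2)
N=q([(100,128),(233,95),(112,303),(245,277)],3.3,410,105,.022)
show('grater',N,[(0,1),(2,3),(0,2),(1,3)]);print(N.mean(0))
N=q([(130,390),(255,365),(155,548),(268,522)],3.3,410,105,.022)
show('jul',N,[(0,1),(2,3),(0,2),(1,3)]);print(N.mean(0))
E
```

```text
bed [[0.3614, -0.2254], [0.3705, -0.1228], [0.5696, -0.2272], [0.5767, -0.158]]
   84.97 0.103
   84.1 0.0696
mid near [ 0.36595011 -0.17408038] mid far seat [ 0.57315856 -0.1926351 ]
handle [[0.4477, -0.1926], [0.4499, -0.1693], [0.5048, -0.1993], [0.5078, -0.1757]]
   84.61 0.0234
   82.8 0.0238
   -6.76 0.0575
   -6.3 0.0582
[ 0.47758404 -0.18422895  0.153     ]
guard [[0.4376, -0.2479], [0.4501, -0.114], [0.5078, -0.2546], [0.5203, -0.1202]]
   84.66 0.1345
   84.69 0.135
   -5.46 0.0706
   -5.08 0.0705
tray [[0.4177, -0.0492], [0.4077, 0.0641], [0.6559, 0.0885]]
   95.04 0.1138
   5.6 0.2493
centre [0.53679784 0.01963312 0.022     ]
grater [[0.4399, -0.0154], [0.4332, 0.0402], [0.5179, -0.0113], [0.5133, 0.0471]]
   96.94 0.056
   94.52 0.0586
   3.0 0.0781
   4.93 0.0805
[0.47608079 0.01513803 0.022     ]
jul [[0.5604, -0.0037], [0.5554, 0.0526], [0.6429, 0.0076], [0.6358, 0.0608]]
   95.11 0.0565
   97.65 0.0537
   7.78 0.0833
   5.86 0.0808
[0.59862571 0.0293373  0.022     ]
```

send_rows(
  increments="0.27 0.01 -0.6 0 0 0.12; 0.53 0.02 -1.3 0 0 0.23; 0.53 0.02 -1.9 0 0 0.23; 0.53 0.02 -2.35 0 0 0.23; 0.53 0.02 -2.52 0 0 0.23",
  jaw=0.6,
)

```text
t: 4.7
tcp_pos: [0.481, -0.1811, 0.1271]
tcp_rot: [0.045, 0.999, 0.001, -0.001]
ft_force: [-0.1, -0.1, -0.3]
finger_gap: 0.594
```

```bash
python3 b.py w3 guard_grip; python3 - <<'E'
from h import *
p=ctrl.camera('scene');i=p['pixels'][200:340,300:460]
cv2.imwrite('pics/s3.png',cv2.resize(i,None,fx=4,fy=4,interpolation=cv2.INTER_CUBIC))
E
```

```text
4.7 [ 0.481  -0.1811  0.1271] [ 4.47089297e-02  9.98999509e-01  5.40424242e-04 -8.94974348e-04] 0.5943400956017022 [-0.1 -0.1 -0.3]
guard_grip 0.57 [ 0.4818 -0.1849  0.1388]
```

View pics/w3.png

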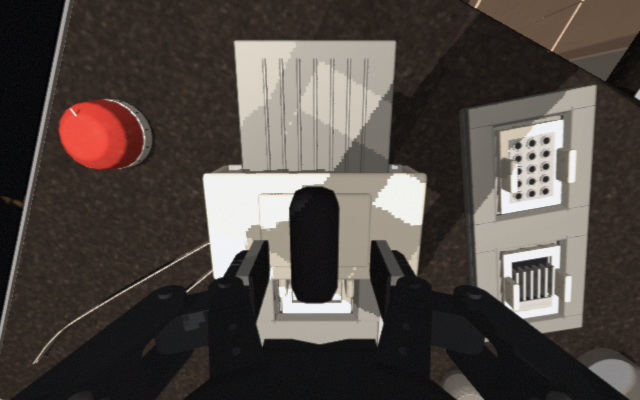

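View pics/s3.png

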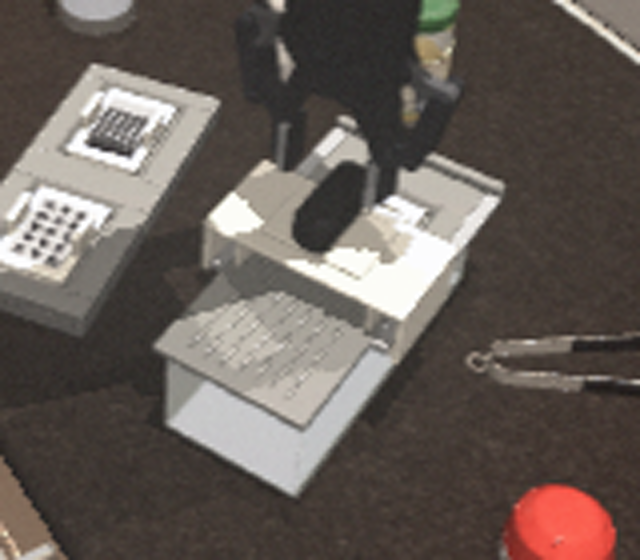

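send_rows(
  increments="0 -0.04 0 0 0 0; 0 -0.04 0 0 0 0; 0 -0.04 0 0 0 0; 0 -0.04 0 0 0 0; 0 -0.04 0 0 0 0",
  jaw=0,
  grip_force=45,
)

```text
t: 5.48
tcp_pos: [0.4814, -0.1841, 0.1283]
tcp_rot: [0.045, 0.999, -0.0, 0.0]
ft_force: [0.2, 0.0, -0.1]
finger_gap: 0.001
```

```bash
python3 -c "
from h import *
o=ctrl.observe();print(o['tcp_pos'],o['finger_gap'],o['ft_force'],o['moment'])"
```

```text
[ 0.48138719 -0.18406873  0.12826707] 0.001498417684366992 [ 0.15088944  0.04228119 -0.08861352] [-0.01735106  0.01967532  0.05270443]
```

```bash
python3 b.py w4 guard_grip; python3 - <<'E'
from h import *
p=ctrl.camera('scene');i=p['pixels'][200:340,300:460]
cv2.imwrite('pics/s4.png',cv2.resize(i,None,fx=4,fy=4,interpolation=cv2.INTER_CUBIC))
E
```

```text
5.475 [ 0.4814 -0.1841  0.1283] [ 4.49333544e-02  9.98989986e-01 -1.01931575e-05  3.43641744e-05] 0.001498417684366992 [ 0.2  0.  -0.1]
guard_grip 0.77 [ 0.4817 -0.1849  0.1388]
```

View pics/w4.png

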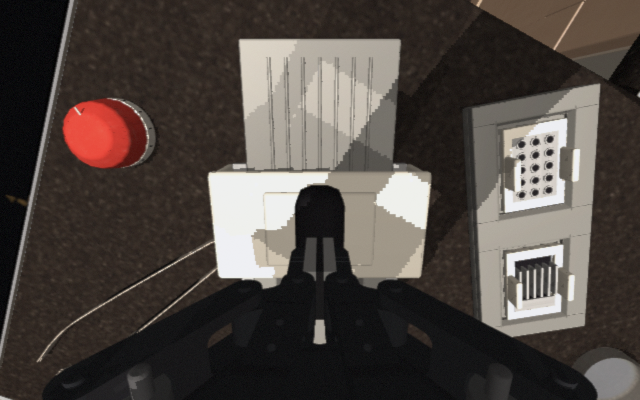

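View pics/s4.png

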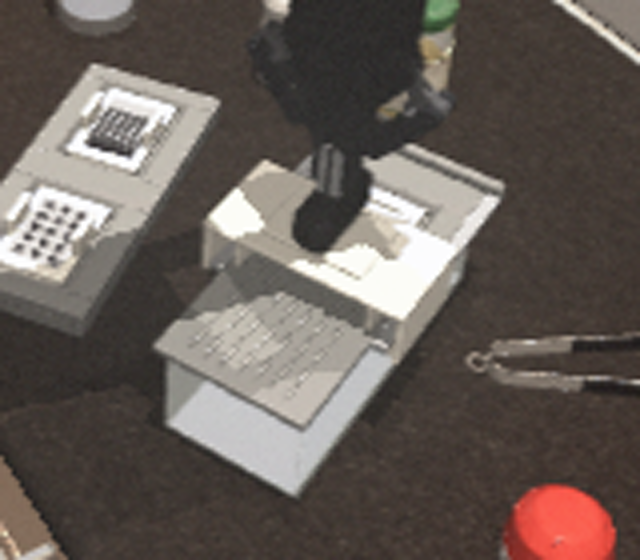

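```bash
python3 - <<'E'
import pickle
from h import *
o,p=pickle.load(open('w4.pkl','rb'))
print(np.array(p['hand_eye']).round(4).tolist(), np.array(p['camera_matrix']).tolist())
t=np.array(o['tcp_pos'])
print('tcp',proj(p,[t,t+[0,0,.019],t+[0,0,.05]],o))
g=np.array([.481,-.184,0]);u=np.array([.9956,-.094,0])
for z in (.123,.138,.153): print(z,proj(p,[g+u*s+[0,0,z] for s in(-.033,0,.033)],o).round(1).tolist())
s=ctrl.camera('scene')
print(proj(s,[t,t+[0,0,.019],t+[0,0,.05]]), (proj(s,[t])-[300,200])*4)
for z in (.123,.138,.153): print(z,((proj(s,[g+u*k+[0,0,z] for k in(-.033,0,.033)])-[300,200])*4).round(1).tolist())
E
```

```text
[[0.0005, -0.9608, -0.2774, 0.0713], [1.0, 0.0006, -0.0002, -0.0013], [0.0004, -0.2774, 0.9608, -0.1694], [0.0, 0.0, 0.0, 1.0]] [[300.85961582229993, 0.0, 319.321115897644], [0.0, 300.85961582229993, 199.52920430456746], [0.0, 0.0, 1.0]]
tcp [[321.45455653 235.01543812]
 [321.6782025  248.60884748]
 [322.17337343 278.70579562]]
0.123 [[321.8, 179.3], [321.5, 231.1], [321.1, 278.2]]
0.138 [[322.0, 185.1], [321.6, 241.0], [321.2, 291.2]]
0.153 [[322.3, 192.1], [321.8, 252.6], [321.4, 306.6]]
[[382.23296556 254.31676376]
 [382.95277265 248.60561193]
 [384.16332431 239.00075475]] [[328.93186224 217.26705504]]
0.123 [[300.6, 254.6], [327.8, 223.8], [353.8, 194.3]]
0.138 [[302.7, 236.6], [330.0, 206.0], [356.3, 176.6]]
0.153 [[304.8, 218.3], [332.3, 187.8], [358.7, 158.5]]
```

```bash
python3 - <<'E'
import cv2,numpy as np
a=cv2.imread('pics/w4.png')[170:330,240:400];b=cv2.imread('pics/w3.png')[170:330,240:400]
f=lambda i:cv2.resize(np.clip(255*(i/255.)**.5,0,255).astype(np.uint8),None,fx=2.4,fy=2.4,interpolation=cv2.INTER_CUBIC)
cv2.imwrite('pics/z5.png',np.hstack([f(b),f(a)]))
E
```

```text
(no output)
```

View pics/z5.png

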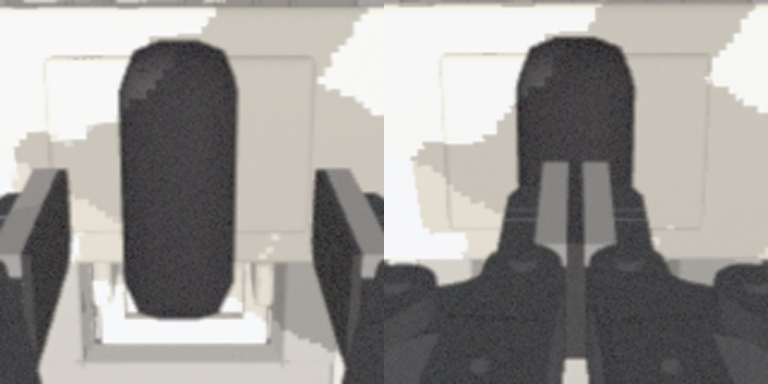

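```bash
python3 - <<'E'
import pickle
from h import *
o=ctrl.observe();t=np.array(o['tcp_pos'])
s=ctrl.camera('scene')
for dz in (0,.01,.02,.03,.04):
    print(dz,[((proj(s,[t+[dx,0,dz]])-[340,220])*10).round(0).tolist() for dx in (-.011,0,.011)])
i=s['pixels'][220:270,340:410]
i=np.clip(255*(i/255.)**.5,0,255).astype(np.uint8)
cv2.imwrite('pics/z6.png',cv2.resize(i,None,fx=10,fy=10,interpolation=cv2.INTER_CUBIC))
E
```

```text
0 [[[404.0, 370.0]], [[422.0, 343.0]], [[441.0, 317.0]]]
0.01 [[[407.0, 340.0]], [[426.0, 313.0]], [[444.0, 287.0]]]
0.02 [[[411.0, 310.0]], [[430.0, 283.0]], [[448.0, 257.0]]]
0.03 [[[415.0, 279.0]], [[434.0, 253.0]], [[452.0, 226.0]]]
0.04 [[[419.0, 248.0]], [[438.0, 222.0]], [[456.0, 195.0]]]
```

View pics/z6.png

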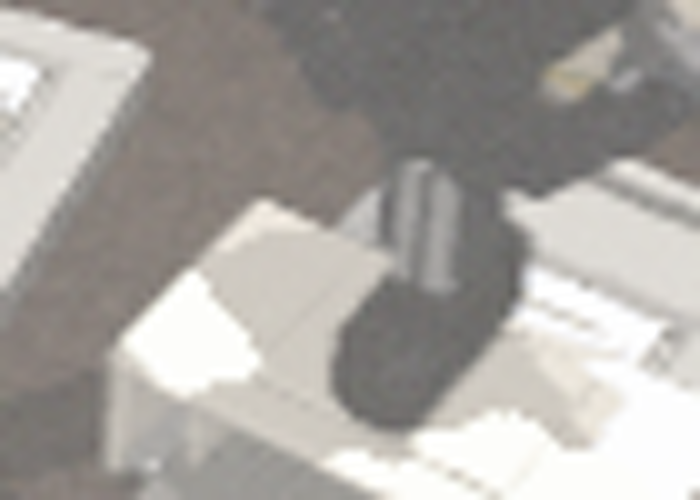

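```bash
python3 - <<'E'
from h import *
s=ctrl.camera('scene')
t=np.array([.481,-.1811,.1271]);y=np.array([.09,.996,0]);x=np.array([.996,-.09,0])
for sg in(1,-1):
  for dz in (0,.01,.02,.03,.04):
    print(sg,dz,[((proj(s,[t+sg*w*y-x*.011+[0,0,dz]])-[300,200])*4).round(0).tolist()[0] for w in (.0255,.035)])
E
```

```text
1 0 [[279.0, 210.0], [266.0, 204.0]]
1 0.01 [[280.0, 198.0], [267.0, 192.0]]
1 0.02 [[281.0, 186.0], [268.0, 180.0]]
1 0.03 [[283.0, 174.0], [269.0, 168.0]]
1 0.04 [[284.0, 162.0], [270.0, 156.0]]
-1 0 [[352.0, 245.0], [366.0, 252.0]]
-1 0.01 [[354.0, 233.0], [368.0, 240.0]]
-1 0.02 [[356.0, 221.0], [370.0, 227.0]]
-1 0.03 [[357.0, 208.0], [372.0, 215.0]]
-1 0.04 [[359.0, 196.0], [373.0, 203.0]]
```

```bash
python3 - <<'E'
import cv2,numpy as np
i=cv2.imread('pics/s3.png')[60:260,220:460]
i=np.clip(255*(i/255.)**.5,0,255).astype(np.uint8)
cv2.imwrite('pics/z7.png',cv2.resize(i,None,fx=3,fy=3))
E
```

```text
(no output)
```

View pics/z7.png

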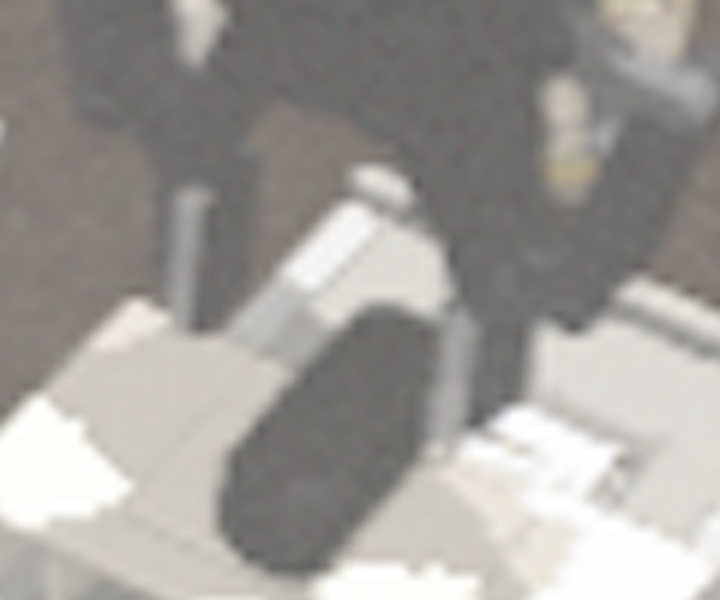

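send_rows(
  increments="0 0 0 0 0 0; 0 0 0 0 0 0; 0 0 -0.1 0 0 0; 0 0 -0.3 0 0 0; 0 0 -0.5 0 0 0",
  jaw=0.6,
)

```text
t: 6.4
tcp_pos: [0.4812, -0.184, 0.0971]
tcp_rot: [0.045, 0.999, 0.0, -0.0]
ft_force: [0.0, 0.1, -0.9]
finger_gap: 0.599
```

send_rows(
  increments="0 0 0 0 0 0; 0 0 0 0 0 0; 0 0 0 0 0 0; 0 0 0 0 0 0; 0 0 0 0 0 0",
  jaw=0,
)

```text
t: 7.02
tcp_pos: [0.4814, -0.1841, 0.0983]
tcp_rot: [0.045, 0.999, -0.0, 0.0]
ft_force: [1.1, 0.0, -1.9]
finger_gap: 0.307
```

```bash
python3 b.py w5 guard_grip
```

```text
7.025 [ 0.4814 -0.1841  0.0983] [ 4.49670734e-02  9.98988467e-01 -3.71067035e-05  6.29765253e-05] 0.30726946164764996 [ 1.1  0.  -1.9]
guard_grip 0.77 [ 0.4827 -0.1871  0.1428]
```

View pics/w5.png

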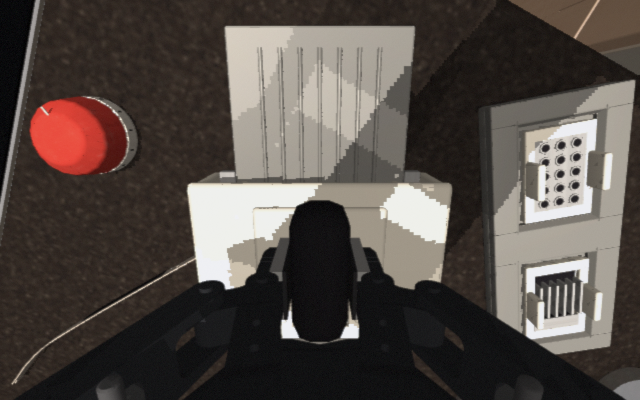

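send_rows(
  increments="-0.1 0.01 0 0 0 0; -0.25 0.024 0 0 0 0; -0.4 0.038 0 0 0 0; -0.55 0.052 0 0 0 0; -0.7 0.066 0 0 0 0",
)

```text
t: 7.75
tcp_pos: [0.4387, -0.18, 0.0983]
tcp_rot: [0.045, 0.999, -0.0, 0.0]
ft_force: [0.1, 0.6, -0.7]
finger_gap: 0.31
```

send_rows(
  increments="-0.2 0.019 0 0 0 0; -0.4 0.038 0 0 0 0; -0.58 0.055 0 0 0 0; -0.66 0.062 0 0 0 0; -0.66 0.062 0 0 0 0",
)

```text
t: 8.38
tcp_pos: [0.3996, -0.1765, 0.0983]
tcp_rot: [0.045, 0.999, -0.0, 0.0]
ft_force: [0.5, -0.3, -0.6]
finger_gap: 0.31
```

```bash
python3 b.py w6 guard_grip slicing_c bed_seat track_end board
```

```text
8.375 [ 0.3996 -0.1765  0.0983] [ 4.51408630e-02  9.98980625e-01 -7.31828241e-05  9.19016948e-05] 0.3097929144780006 [ 0.5 -0.3 -0.6]
guard_grip 0.97 [ 0.4009 -0.1781  0.1423]
```

View pics/w6.png

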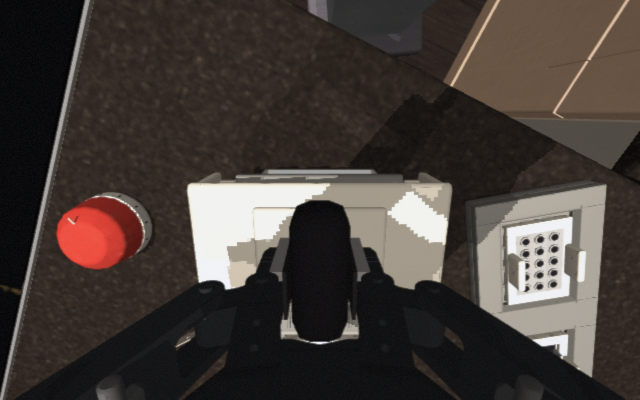

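send_rows(
  increments="0 0 0.2 0 0 0; 0 0 0.6 0 0 0; 0 0 1.1 0 0 0; 0 0 1.6 0 0 0; 0 0 2.2 0 0 0",
)

```text
t: 9.3
tcp_pos: [0.3995, -0.1762, 0.2319]
tcp_rot: [0.045, 0.999, -0.0, 0.0]
ft_force: [1.9, 0.1, -2.1]
finger_gap: 0.307
```

```bash
python3 b.py w7 guard_grip slicing_c bed_seat board; python3 - <<'E'
from h import *
p=ctrl.camera('scene')
cv2.imwrite('pics/s7.png',p['pixels'])
print([ (r['p'],toworld(p,r['point']).round(4)) for r in ctrl.spot_point(p,'slicing_c')])
E
```

```text
9.3 [ 0.3995 -0.1762  0.2319] [ 4.49207497e-02  9.98990553e-01 -3.35029589e-05  3.96970610e-06] 0.3072361265840939 [ 1.9  0.1 -2.1]
guard_grip 0.96 [ 0.4018 -0.1778  0.2773]
bed_seat 0.19 [0.4738 0.0121 0.0241]
board 0.61 [ 0.4104 -0.1776  0.0851]
[(0.44, array([ 0.5263, -0.1861,  0.0893]))]
```

View pics/s7.png

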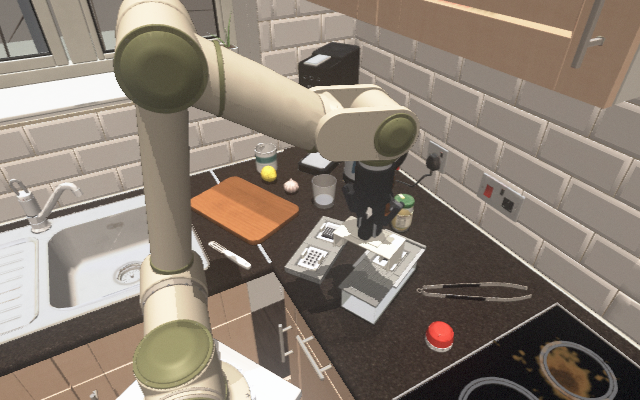

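send_rows(
  increments="0.1 0.4 0 0 0 0; 0.27 1.2 0 0 0 0; 0.45 2.0 0 0 0 0; 0.64 2.8 0 0 0 0; 0.82 3.6 0 0 0 0",
)

```text
t: 10.28
tcp_pos: [0.4489, 0.0412, 0.2295]
tcp_rot: [0.045, 0.999, 0.0, -0.001]
ft_force: [0.6, 0.5, -0.7]
finger_gap: 0.305
```

send_rows(
  increments="0.19 0.83 0 0 0 0; 0.38 1.66 0 0 0 0; 0.57 2.5 0 0 0 0; 0.76 3.33 0 0 0 0; 0.94 4.15 0 0 0 0",
)

```text
t: 10.9
tcp_pos: [0.5053, 0.2903, 0.2291]
tcp_rot: [0.045, 0.999, -0.0, -0.001]
ft_force: [0.3, -1.3, -0.4]
finger_gap: 0.304
```

send_rows(
  increments="0.19 0.83 0 0 0 0; 0.38 1.66 0 0 0 0; 0.53 2.33 -0.2 0 0 0; 0.53 2.33 -0.9 0 0 0; 0.53 2.33 -1.6 0 0 0",
)

```text
t: 11.52
tcp_pos: [0.5367, 0.4287, 0.1315]
tcp_rot: [0.045, 0.999, -0.001, -0.001]
ft_force: [0.5, 0.2, -1.2]
finger_gap: 0.309
```

```bash
python3 b.py w8 guard_grip board;python3 - <<'E'
from h import *
for n in ['scene','top']:
  p=ctrl.camera(n)
  cv2.imwrite(f'pics/{n}8.png',p['pixels'])
  for l in ['board','guard_grip']: print(n,l,[ (round(r['p'],2),toworld(p,r['point']).round(4)) for r in ctrl.spot_point(p,l)])
E
```

```text
11.525 [0.5367 0.4287 0.1315] [ 4.45217687e-02  9.99007905e-01 -5.40805159e-04 -8.51259643e-04] 0.3087254553396018 [ 0.5  0.2 -1.2]
guard_grip 0.86 [0.537  0.4254 0.1737]
scene board [(0.76, array([0.5683, 0.3461, 0.0045]))]
scene guard_grip [(0.61, array([0.5367, 0.4283, 0.1721]))]
top board [(0.83, array([ 0.5654,  0.3456, -0.0016]))]
top guard_grip [(0.95, array([0.5347, 0.428 , 0.1789]))]
```

View pics/scene8.png

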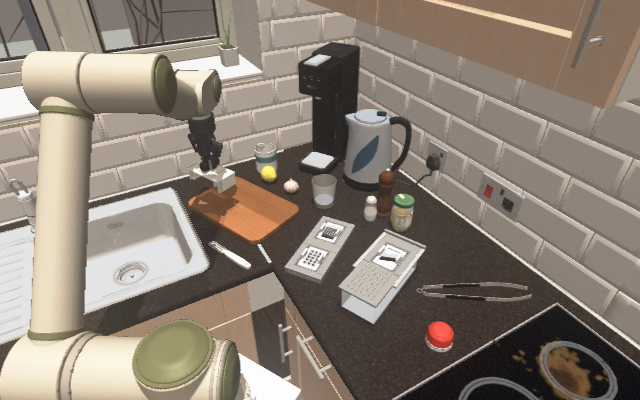

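View pics/w8.png

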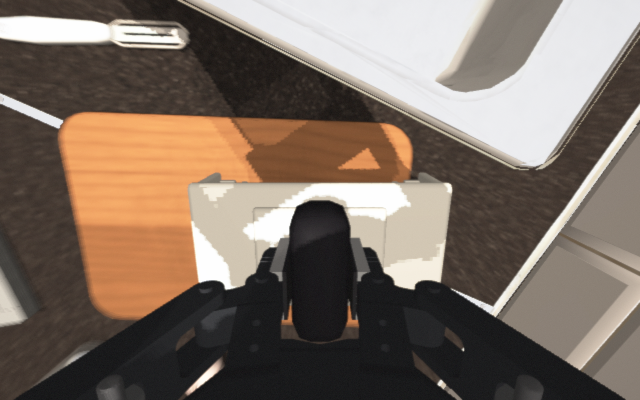

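send_rows(
  increments="0 -0.08 -0.4 0 0 0; 0 -0.08 -0.8 0 0 0; 0 -0.08 -1.15 0 0 0; 0 -0.08 -1.35 0 0 0; 0 -0.08 -1.4 0 0 0",
)

```text
t: 12.6
tcp_pos: [0.5373, 0.4236, 0.0503]
tcp_rot: [0.045, 0.999, 0.0, 0.0]
ft_force: [0.3, -0.1, -0.5]
finger_gap: 0.308
```

```bash
python3 b.py w9 guard_grip board
```

```text
12.6 [0.5373 0.4236 0.0503] [4.49770263e-02 9.98988021e-01 1.42583131e-06 2.33431054e-05] 0.3081209420096632 [ 0.3 -0.1 -0.5]
guard_grip 0.9 [0.5416 0.4219 0.0899]
```

View pics/w9.png

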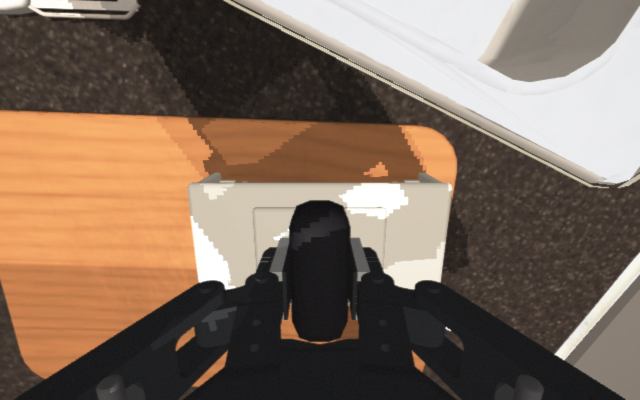

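send_rows(
  increments="0 0 -0.015 0 0 0; 0 0 -0.025 0 0 0; 0 0 -0.035 0 0 0; 0 0 -0.045 0 0 0; 0 0 -0.045 0 0 0",
)

```text
t: 13.38
tcp_pos: [0.5372, 0.4236, 0.0475]
tcp_rot: [0.045, 0.999, -0.0, -0.0]
ft_force: [-0.2, 0.7, -0.5]
finger_gap: 0.307
```

send_rows(
  increments="0 0 -0.01 0 0 0; 0 0 -0.02 0 0 0; 0 0 -0.03 0 0 0; 0 0 -0.03 0 0 0; 0 0 -0.03 0 0 0",
)

```text
t: 14.0
tcp_pos: [0.5374, 0.4236, 0.047]
tcp_rot: [0.045, 0.999, 0.0, 0.001]
ft_force: [-2.1, -2.2, 7.8]
finger_gap: 0.306
```

send_rows(
  increments="0 0 0 0 0 0; 0 0 0 0 0 0; 0 0 0 0 0 0; 0 0 0.2 0 0 0; 0 0 0.6 0 0 0",
  jaw=0.65,
)

```text
t: 14.62
tcp_pos: [0.5369, 0.4234, 0.0819]
tcp_rot: [0.045, 0.999, -0.0, -0.001]
ft_force: [0.3, 0.5, 0.9]
finger_gap: 0.648
```

send_rows(
  increments="0 0 0.6 0 0 0; 0 0 1.2 0 0 0; 0 0 1.8 0 0 0; -0.1 -0.6 2.4 0 0 0; -0.2 -1.4 2.4 0 0 0",
)

```text
t: 15.25
tcp_pos: [0.5258, 0.3396, 0.2295]
tcp_rot: [0.044, 0.999, 0.001, 0.003]
ft_force: [0.3, -0.3, -0.4]
finger_gap: 0.647
```

```bash
python3 b.py w10 guard_grip board julienne_c grater_c
```

```text
15.25 [0.5258 0.3396 0.2295] [0.04413434 0.99901935 0.0014565  0.00322042] 0.6471649883951403 [ 0.3 -0.3 -0.4]
guard_grip 0.76 [0.5413 0.4195 0.0885]
board 0.7 [0.5729 0.3443 0.    ]
julienne_c 0.64 [0.5993 0.0265 0.028 ]
grater_c 0.9 [0.4764 0.0129 0.0255]
```

View pics/w10.png

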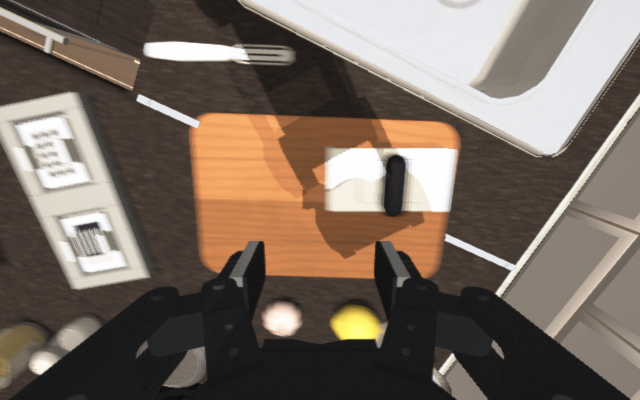

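send_rows(
  increments="-0.06 -0.8 0.05 0 0 0; -0.13 -1.7 0.1 0 0 0; -0.2 -2.6 0.15 0 0 0; -0.26 -3.5 0.2 0 0 0; -0.33 -4.4 0.2 0 0 0",
  jaw=1,
)

```text
t: 16.12
tcp_pos: [0.5058, 0.0748, 0.238]
tcp_rot: [0.044, 0.999, 0.0, 0.0]
ft_force: [1.2, -0.8, 0.5]
finger_gap: 0.998
```

send_rows(
  increments="-0.06 -0.9 0 0 0 0; -0.13 -1.8 0 0 0 0; -0.2 -2.7 0 0 0 0; -0.3 -3.6 0 0 0 0; -0.3 -4.3 0 0 0 0",
)

```text
t: 16.75
tcp_pos: [0.4878, -0.184, 0.2378]
tcp_rot: [0.045, 0.999, 0.0, 0.0]
ft_force: [1.3, 0.1, -0.0]
finger_gap: 0.997
```

send_rows(
  increments="0 0 0 0 0 0; 0 0 0 0 0 0; 0 0 0 0 0 0; 0 0 0 0 0 0; 0 0 0 0 0 0",
)

```text
t: 17.38
tcp_pos: [0.4875, -0.1819, 0.2378]
tcp_rot: [0.045, 0.999, -0.0, 0.0]
ft_force: [-0.7, 0.2, -0.6]
finger_gap: 1.001
```

```bash
python3 b.py w11 slicing_c bed_seat track_end julienne_c grater_c; python3 - <<'E'
import cv2
i=cv2.imread('pics/w11.png')
cv2.imwrite('pics/z11.png',cv2.resize(i[60:330,220:420],None,fx=2.2,fy=2.2,interpolation=cv2.INTER_CUBIC))
E
```

```text
17.375 [ 0.4875 -0.1819  0.2378] [ 4.45466865e-02  9.99007300e-01 -2.40688909e-05  8.34086205e-05] 1.0009064803225471 [-0.7  0.2 -0.6]
slicing_c 0.73 [ 0.5258 -0.1955  0.0906]
bed_seat 0.49 [0.4744 0.0155 0.0264]
track_end 0.93 [ 0.4084 -0.1774  0.0864]
julienne_c 0.7 [0.6016 0.0251 0.0271]
grater_c 0.84 [0.4721 0.0149 0.0271]
```

View pics/w11.png

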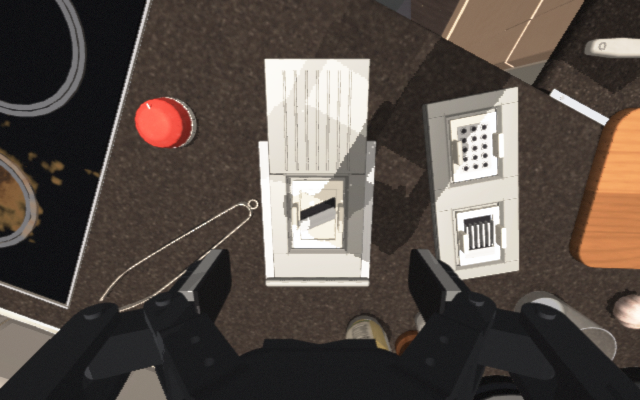

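View pics/z11.png

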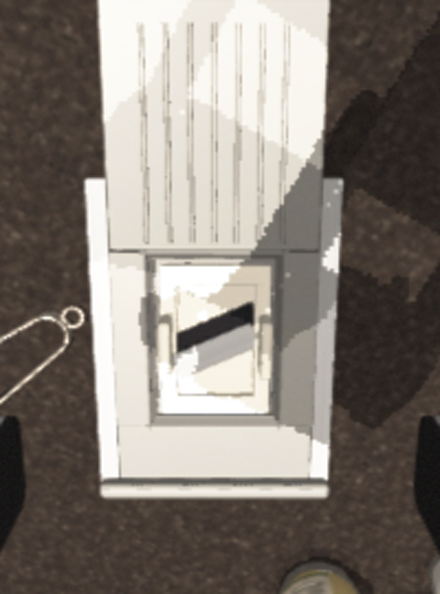

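```bash
python3 - <<'E'
import pickle
from h import *
o,p=pickle.load(open('w11.pkl','rb'))
def q(l,f,ox,oy,z): return np.array([pix(p,(ox+(x+.5)/f-.5,oy+(y+.5)/f-.5),z,o) for x,y in l])
for n,l in [('mouth',[(147,256),(280,255),(152,425),(281,424)]),('ins',[(158,263),(271,263),(160,414),(275,414)]),('rails',[(88,180),(343,180),(102,478),(329,478)])]:
    P=q(l,2.2,220,60,.086)
    print(n,P.round(4)[:,:2].tolist(),P.mean(0).round(4))
    for a,b in ((0,1),(2,3),(0,2),(1,3)): d=P[b]-P[a];print('  ',round(np.degrees(np.arctan2(d[1],d[0])),2),round(np.linalg.norm(d),4))
E
```

```text
mouth [[0.4792, -0.2183], [0.4845, -0.1528], [0.5704, -0.2265], [0.5759, -0.158]] [ 0.5275 -0.1889  0.086 ]
   85.37 0.0657
   85.42 0.0687
   -5.14 0.0916
   -3.28 0.0916
ins [[0.4832, -0.2133], [0.4881, -0.1575], [0.5644, -0.2215], [0.5698, -0.1608]] [ 0.5264 -0.1883  0.086 ]
   84.93 0.056
   84.94 0.0609
   -5.8 0.0817
   -2.34 0.0818
rails [[0.4399, -0.242], [0.4507, -0.1205], [0.5996, -0.2574], [0.6105, -0.134]] [ 0.5251 -0.1885  0.086 ]
   84.93 0.122
   84.94 0.1239
   -5.5 0.1604
   -4.83 0.1604
```

send_rows(
  increments="0.2 -0.05 -0.6 0 0 0; 0.45 -0.11 -1.2 0 0 0; 0.65 -0.11 -1.8 0 0 0; 0.65 -0.11 -2.3 0 0 0; 0.65 -0.11 -2.3 0 0 0",
  jaw=0.8,
)

```text
t: 18.3
tcp_pos: [0.5255, -0.1885, 0.098]
tcp_rot: [0.045, 0.999, 0.001, -0.002]
ft_force: [-0.5, -0.1, 0.5]
finger_gap: 0.8
```

```bash
python3 b.py w12 slicing_c ; python3 - <<'E'
import cv2
from h import *
i=cv2.imread('pics/w12.png')
cv2.imwrite('pics/z12.png',cv2.resize(i[140:340,200:440],None,fx=3,fy=3,interpolation=cv2.INTER_CUBIC))
import pickle
o,p=pickle.load(open('w12.pkl','rb'))
c=np.array([.5265,-.1885,0]);x=np.array([.996,-.088,0]);y=np.array([.088,.996,0])
print([(proj(p,[c+sx*.015*x+sy*.028*y+[0,0,.102]],o)[0]-[200,140])*3 for sx in(-1,1) for sy in(-1,1)])
E
```

```text
18.3 [ 0.5255 -0.1885  0.098 ] [ 0.04497781  0.99898547  0.00107926 -0.00196749] 0.7995232706140792 [-0.5 -0.1  0.5]
slicing_c 0.8 [ 0.5288 -0.1921  0.0905]
slicing_c 0.3 [0.7408 0.1333 0.0019]
[array([220.53166585, 226.29756553]), array([509.4155321, 225.7838485]), array([226.88552065, 366.37586547]), array([502.82767121, 365.83423637])]
```

View pics/z12.png

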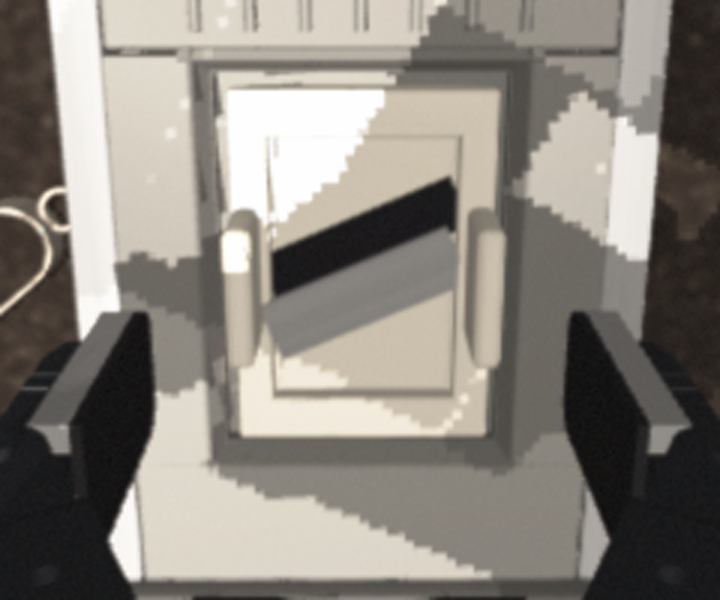

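send_rows(
  increments="0.01 0.01 -0.2 0 0 0; 0.01 0.01 -0.4 0 0 0; 0.01 0.01 -0.55 0 0 0; 0.01 0.01 -0.65 0 0 0; 0.01 0.01 -0.68 0 0 0",
)

```text
t: 19.02
tcp_pos: [0.5269, -0.1884, 0.0585]
tcp_rot: [0.045, 0.999, 0.0, -0.0]
ft_force: [-0.6, -0.0, -0.1]
finger_gap: 0.797
```

```bash
python3 b.py w13 ; python3 - <<'E'
import cv2
from h import *
i=cv2.imread('pics/w13.png')
cv2.imwrite('pics/z13.png',cv2.resize(i[170:370,200:440],None,fx=3,fy=3,interpolation=cv2.INTER_CUBIC))
p=ctrl.camera('scene');i=p['pixels'][200:320,340:440]
cv2.imwrite('pics/s13.png',cv2.resize(i,None,fx=5,fy=5,interpolation=cv2.INTER_CUBIC))
E
```

```text
19.025 [ 0.5269 -0.1884  0.0585] [ 4.49464475e-02  9.98989361e-01  1.29121815e-04 -2.36983285e-04] 0.797021915478192 [-0.6 -0.  -0.1]
```

View pics/z13.png

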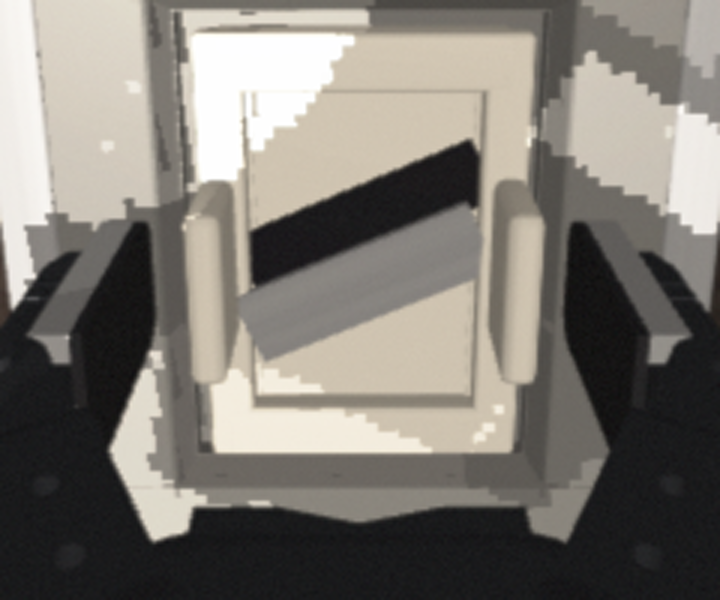

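View pics/s13.png

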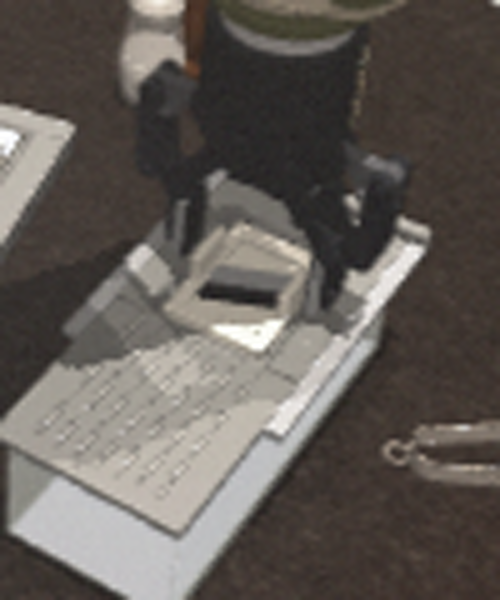

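send_rows(
  increments="0 0 0 0 0 0; 0 0 0 0 0 0; 0 0 0 0 0 0; 0 0 0 0 0 0; 0 0 0 0 0 0",
  jaw=0.4,
  grip_force=40,
)

```text
t: 19.75
tcp_pos: [0.5273, -0.1886, 0.0595]
tcp_rot: [0.045, 0.999, -0.0, 0.001]
ft_force: [-0.6, 0.5, 5.2]
finger_gap: 0.644
```

```bash
python3 b.py w14 slicing_c; python3 - <<'E'
import cv2
i=cv2.imread('pics/w14.png')
cv2.imwrite('pics/z14.png',cv2.resize(i[170:370,200:440],None,fx=3,fy=3,interpolation=cv2.INTER_CUBIC))
E
```

```text
19.75 [ 0.5273 -0.1886  0.0595] [ 4.49567049e-02  9.98988758e-01 -2.97956024e-04  5.16362157e-04] 0.6442411891129621 [-0.6  0.5  5.2]
slicing_c 0.86 [ 0.5276 -0.1903  0.0909]
```

View pics/z14.png

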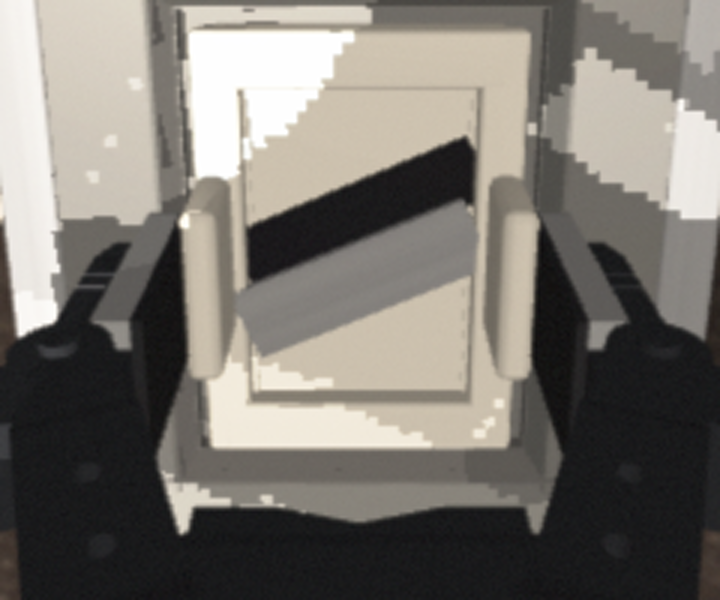

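send_rows(
  increments="0 0 0.15 0 0 0; 0 0 0.4 0 0 0; 0 0 0.9 0 0 0; 0 0 1.5 0 0 0; 0 0 2.1 0 0 0",
)

```text
t: 20.48
tcp_pos: [0.5268, -0.1883, 0.187]
tcp_rot: [0.045, 0.999, -0.0, 0.0]
ft_force: [0.4, 0.6, -0.1]
finger_gap: 0.642
```

send_rows(
  increments="0 0.4 0.1 0 0 0; 0.05 1.1 0.1 0 0 0; 0.1 2.0 0.1 0 0 0; 0.13 2.9 0.1 0 0 0; 0.15 3.8 0.1 0 0 0",
)

```text
t: 21.1
tcp_pos: [0.5358, 0.0413, 0.1919]
tcp_rot: [0.045, 0.999, -0.0, 0.0]
ft_force: [0.7, 0.3, -1.0]
finger_gap: 0.64
```

send_rows(
  increments="0.03 0.9 0 0 0 0; 0.06 1.8 0 0 0 0; 0.1 2.7 0 0 0 0; 0.11 3.5 -0.2 0 0 0; 0.11 3.88 -0.8 0 0 0",
)

```text
t: 21.72
tcp_pos: [0.5431, 0.2752, 0.1447]
tcp_rot: [0.044, 0.999, 0.001, 0.002]
ft_force: [1.2, -0.8, -1.2]
finger_gap: 0.643
```

```bash
python3 b.py w15 slicing_c guard_grip
```

```text
21.725 [0.5431 0.2752 0.1447] [4.37862985e-02 9.99037758e-01 9.01171414e-04 2.34637003e-03] 0.6433746575767981 [ 1.2 -0.8 -1.2]
slicing_c 0.68 [0.5436 0.2742 0.1756]
guard_grip 0.9 [0.5401 0.4213 0.0884]
```

View pics/w15.png

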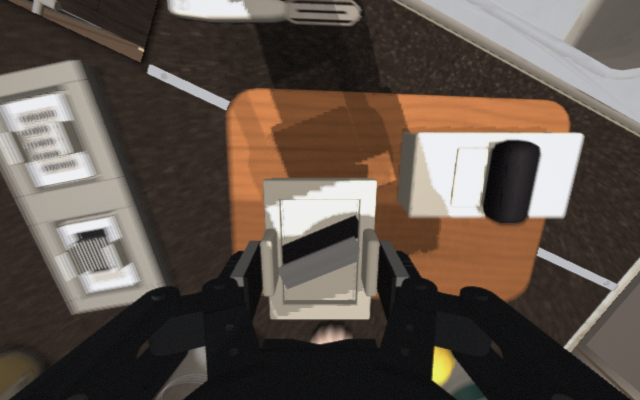

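send_rows(
  increments="0 0 -0.5 0 0 0; 0 0 -1.1 0 0 0; 0 0 -1.7 0 0 0; 0 0 -2.1 0 0 0; 0 0 -2.25 0 0 0",
)

```text
t: 22.5
tcp_pos: [0.5433, 0.2714, 0.0085]
tcp_rot: [0.046, 0.999, -0.0, 0.0]
ft_force: [0.8, -0.6, 0.2]
finger_gap: 0.645
```

send_rows(
  increments="0 0 -0.02 0 0 0; 0 0 -0.04 0 0 0; 0 0 -0.06 0 0 0; 0 0 -0.06 0 0 0; 0 0 -0.06 0 0 0",
)

```text
t: 23.12
tcp_pos: [0.5426, 0.2725, 0.0045]
tcp_rot: [0.045, 0.999, 0.0, 0.0]
ft_force: [-1.1, 0.4, -0.8]
finger_gap: 0.646
```

send_rows(
  increments="0 0 -0.01 0 0 0; 0 0 -0.02 0 0 0; 0 0 -0.03 0 0 0; 0 0 -0.03 0 0 0; 0 0 -0.03 0 0 0",
)

```text
t: 23.75
tcp_pos: [0.5426, 0.2724, 0.0032]
tcp_rot: [0.045, 0.999, 0.0, 0.0]
ft_force: [-2.6, 0.2, 5.7]
finger_gap: 0.64
```

send_rows(
  increments="0 0 0 0 0 0; 0 0 0 0 0 0; 0 0 0.2 0 0 0; 0 0 0.7 0 0 0; 0 0 1.4 0 0 0",
  jaw=0.8,
)

```text
t: 24.38
tcp_pos: [0.5422, 0.2723, 0.0875]
tcp_rot: [0.045, 0.999, -0.0, -0.001]
ft_force: [-1.0, -0.3, -0.5]
finger_gap: 0.801
```

send_rows(
  increments="0 -0.5 0.7 0 0 0.2; 0.05 -1.4 1.2 0 0 0.6; 0.1 -2.3 1.5 0 0 1.0; 0.13 -3.2 1.5 0 0 1.35; 0.13 -4.15 1.5 0 0 1.35",
)

```text
t: 25.0
tcp_pos: [0.5503, 0.0218, 0.1777]
tcp_rot: [-0.05, 0.999, -0.0, 0.001]
ft_force: [0.6, -0.9, -0.9]
finger_gap: 0.802
```

send_rows(
  increments="0 0 0 0 0 0; 0 0 0 0 0 0; 0 0 0 0 0 0; 0 0 0 0 0 0; 0 0 0 0 0 0",
)

```text
t: 25.62
tcp_pos: [0.5503, 0.024, 0.1765]
tcp_rot: [-0.05, 0.999, 0.0, -0.0]
ft_force: [-1.1, -0.3, -0.9]
finger_gap: 0.794
```

```bash
python3 b.py w16 julienne_c grater_c nest_far slicing_c; python3 - <<'E'
import cv2
i=cv2.imread('pics/w16.png')
cv2.imwrite('pics/z16.png',cv2.resize(i[60:330,200:440],None,fx=2.2,fy=2.2,interpolation=cv2.INTER_CUBIC))
E
```

```text
25.625 [0.5503 0.024  0.1765] [-4.97641715e-02  9.98760995e-01  2.05558442e-05 -3.09579544e-05] 0.7944851284618971 [-1.1 -0.3 -0.9]
julienne_c 0.88 [0.6012 0.0254 0.026 ]
grater_c 0.84 [0.478  0.0149 0.0254]
grater_c 0.31 [ 0.7423  0.1327 -0.0033]
slicing_c 0.68 [0.5406 0.2703 0.0351]
```

View pics/w16.png

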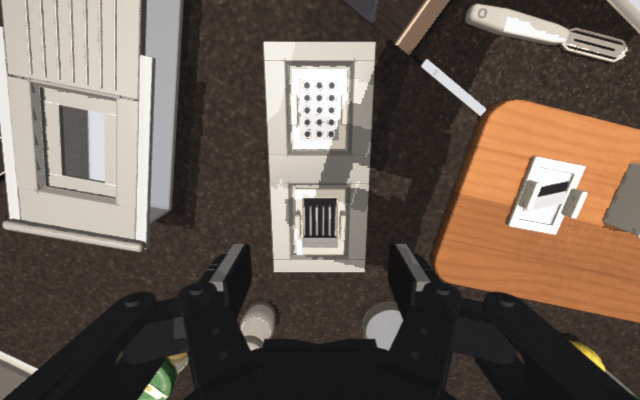

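View pics/z16.png

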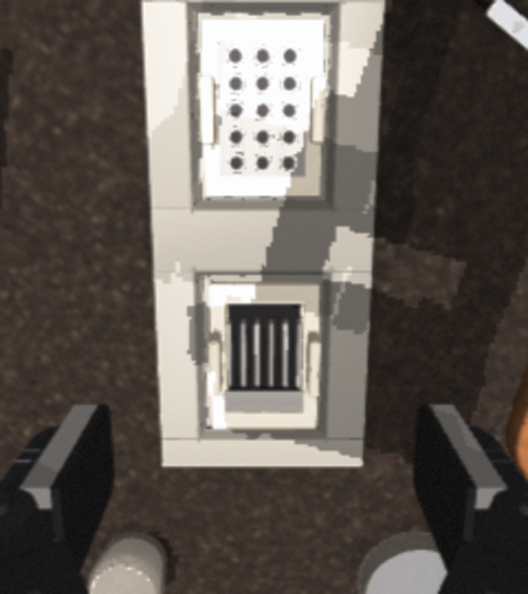

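```bash
python3 - <<'E'
import pickle
from h import *
o,p=pickle.load(open('w16.pkl','rb'))
def q(l,f,ox,oy,z): return np.array([pix(p,(ox+(x+.5)/f-.5,oy+(y+.5)/f-.5),z,o) for x,y in l])
def sh(n,P):
    print(n,P.round(4)[:,:2].tolist(),P.mean(0).round(4))
    for a,b in ((0,1),(2,3),(0,2),(1,3)): d=P[b]-P[a];print('  ',round(np.degrees(np.arctan2(d[1],d[0])),2),round(np.linalg.norm(d),4))
sh('mouth',q([(195,272),(330,270),(200,438),(324,437)],2.2,200,60,.022))
sh('ins',q([(205,282),(322,282),(208,429),(318,427)],2.2,200,60,.022))
sh('tray',q([(264,42),(376,41),(274,271),(366,271)],1,0,0,.022))
# seats and slicer predicted reprojection residual
for c,a in (((.5989,.0263),5.65),):
    u=np.array([np.cos(np.radians(a)),np.sin(np.radians(a)),0]);v=np.array([-u[1],u[0],0])
    print([((proj(p,[np.r_[c,.022]+sx*.046*u+sy*.034*v],o)[0]-[200,60])*2.2).round(0).tolist() for sx in(-1,1) for sy in(-1,1)])
E
```

```text
mouth [[0.5572, -0.0108], [0.5494, 0.0565], [0.6487, -0.0015], [0.6414, 0.0651]] [0.5992 0.0273 0.022 ]
   96.61 0.0677
   96.25 0.067
   5.79 0.0919
   5.33 0.0923
ins [[0.5619, -0.0054], [0.556, 0.0533], [0.6429, 0.0024], [0.6358, 0.0611]] [0.5992 0.0278 0.022 ]
   95.74 0.0589
   96.88 0.0592
   5.48 0.0814
   5.61 0.0802
tray [[0.4188, -0.0445], [0.4071, 0.0639], [0.6668, -0.0202], [0.6557, 0.0899]] [0.5371 0.0223 0.022 ]
   96.2 0.109
   95.74 0.1107
   5.58 0.2492
   5.97 0.25
[[192.0, 270.0], [328.0, 270.0], [197.0, 436.0], [323.0, 436.0]]
```

send_rows(
  increments="0.3 0.02 -0.6 0 0 0; 0.6 0.055 -1.2 0 0 0; 0.81 0.055 -1.8 0 0 0; 0.81 0.055 -2.36 0 0 0; 0.81 0.055 -2.36 0 0 0",
)

```text
t: 26.5
tcp_pos: [0.5976, 0.0269, 0.0328]
tcp_rot: [-0.049, 0.999, 0.001, -0.003]
ft_force: [0.3, 0.3, 0.5]
finger_gap: 0.796
```

```bash
python3 b.py w17 julienne_c; python3 - <<'E'
import cv2
i=cv2.imread('pics/w17.png')
cv2.imwrite('pics/z17.png',cv2.resize(i[140:340,200:440],None,fx=3,fy=3,interpolation=cv2.INTER_CUBIC))
E
```

```text
26.5 [0.5976 0.0269 0.0328] [-4.92195698e-02  9.98784684e-01  5.10735906e-04 -2.51545640e-03] 0.7961448605248179 [0.3 0.3 0.5]
julienne_c 0.71 [0.5999 0.028  0.0256]
```

View pics/z17.png

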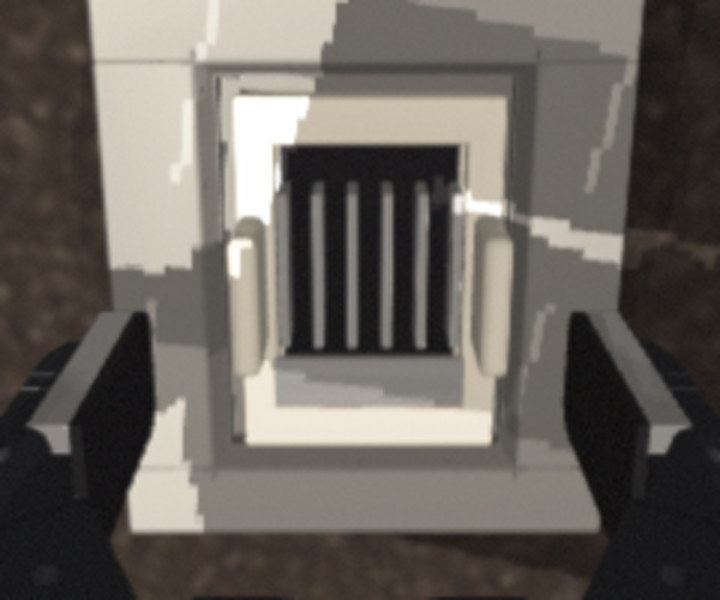

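send_rows(
  increments="0.02 0.033 -0.2 0 0 0; 0.02 0.033 -0.4 0 0 0; 0.02 0.033 -0.5 0 0 0; 0.02 0.033 -0.59 0 0 0; 0.02 0.033 -0.62 0 0 0",
)

```text
t: 27.22
tcp_pos: [0.6001, 0.0287, -0.0026]
tcp_rot: [-0.049, 0.999, 0.0, -0.0]
ft_force: [0.1, 0.6, -1.1]
finger_gap: 0.802
```

send_rows(
  increments="0 0 0 0 0 0; 0 0 0 0 0 0; 0 0 0 0 0 0; 0 0 0 0 0 0; 0 0 0 0 0 0",
  jaw=0.4,
)

```text
t: 27.85
tcp_pos: [0.6004, 0.0287, -0.002]
tcp_rot: [-0.049, 0.999, -0.0, 0.0]
ft_force: [-1.0, -0.3, 3.4]
finger_gap: 0.643
```

```bash
python3 b.py w18 julienne_c; python3 - <<'E'
import cv2
i=cv2.imread('pics/w18.png')
cv2.imwrite('pics/z18.png',cv2.resize(i[170:370,200:440],None,fx=3,fy=3,interpolation=cv2.INTER_CUBIC))
E
```

```text
27.85 [ 0.6004  0.0287 -0.002 ] [-4.92753114e-02  9.98785188e-01 -7.08392855e-05  2.94911445e-04] 0.6432655365999317 [-1.  -0.3  3.4]
julienne_c 0.95 [0.5993 0.0279 0.0284]
```

View pics/z18.png

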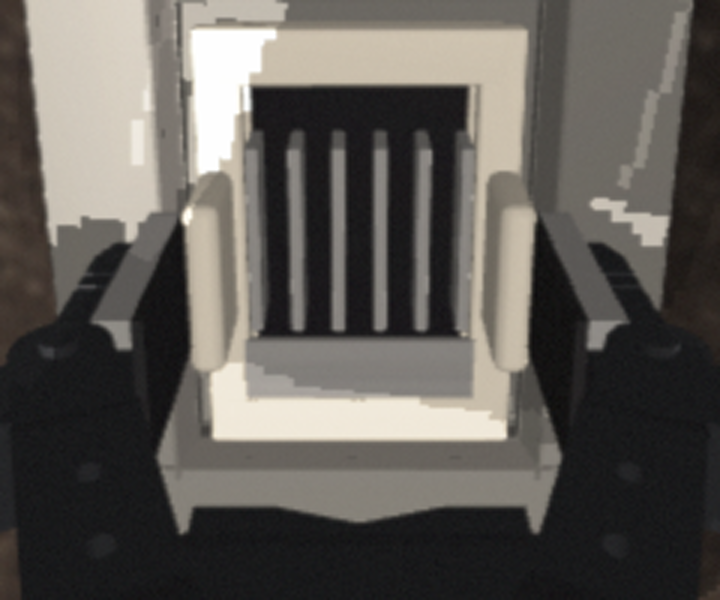

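send_rows(
  increments="0 0 0.15 0 0 0; 0 0 0.5 0 0 0; 0 0 1.1 0 0 0; 0 0 1.8 0 0 0; -0.1 -0.3 2.6 0 0 0",
)

```text
t: 28.58
tcp_pos: [0.5937, 0.0113, 0.1549]
tcp_rot: [-0.05, 0.999, 0.0, -0.001]
ft_force: [1.8, -0.5, -1.2]
finger_gap: 0.643
```

send_rows(
  increments="-0.2 -0.6 0.1 0 0 -0.3; -0.5 -1.4 0.1 0 0 -0.7; -0.8 -2.3 0.1 0 0 -1.1; -1.0 -3.0 0.1 0 0 -1.35; -1.1 -3.32 0 0 0 -1.35",
)

```text
t: 29.2
tcp_pos: [0.5276, -0.1904, 0.154]
tcp_rot: [0.046, 0.999, -0.0, 0.0]
ft_force: [-0.5, 0.2, -0.2]
finger_gap: 0.644
```

send_rows(
  increments="0 0 -0.3 0 0 0; 0 0 -0.7 0 0 0; 0 0 -1.0 0 0 0; 0 0 -1.0 0 0 0; 0 0 -1.0 0 0 0",
)

```text
t: 29.82
tcp_pos: [0.5286, -0.1883, 0.0944]
tcp_rot: [0.045, 0.999, -0.0, 0.0]
ft_force: [0.4, 0.7, -0.1]
finger_gap: 0.639
```

```bash
python3 b.py w19 julienne_c; python3 - <<'E'
import cv2
i=cv2.imread('pics/w19.png')
cv2.imwrite('pics/z19.png',cv2.resize(i[140:340,200:440],None,fx=3,fy=3,interpolation=cv2.INTER_CUBIC))
E
```

```text
29.825 [ 0.5286 -0.1883  0.0944] [ 4.45606753e-02  9.99006586e-01 -1.67994593e-04  3.98325892e-04] 0.6385654613483182 [ 0.4  0.7 -0.1]
julienne_c 0.93 [ 0.5281 -0.1879  0.1247]
```

View pics/z19.png

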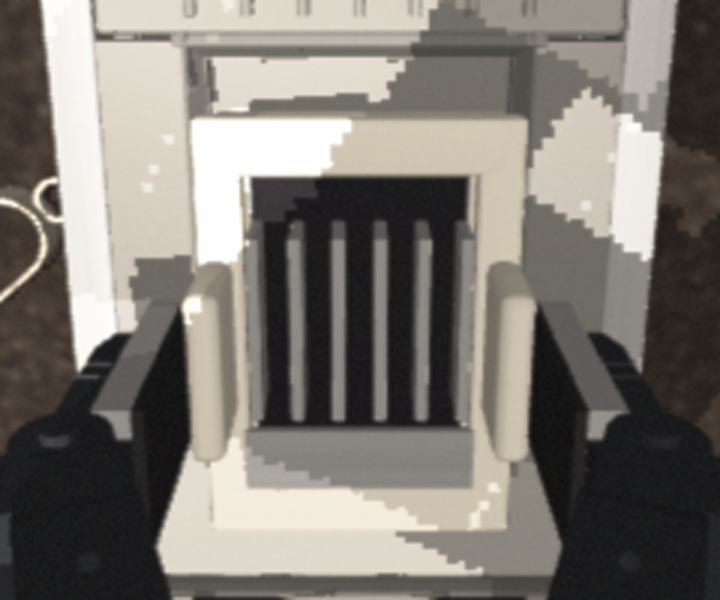

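send_rows(
  increments="0 0 -0.12 0 0 0; 0 0 -0.24 0 0 0; 0 0 -0.36 0 0 0; 0 0 -0.44 0 0 0; 0 0 -0.5 0 0 0",
)

```text
t: 30.55
tcp_pos: [0.5281, -0.1885, 0.0633]
tcp_rot: [0.045, 0.999, 0.0, -0.0]
ft_force: [-0.3, -0.6, -0.8]
finger_gap: 0.642
```

send_rows(
  increments="0 0 -0.01 0 0 0; 0 0 -0.02 0 0 0; 0 0 -0.03 0 0 0; 0 0 -0.04 0 0 0; 0 0 -0.04 0 0 0",
)

```text
t: 31.18
tcp_pos: [0.5283, -0.1886, 0.062]
tcp_rot: [0.045, 0.999, -0.0, 0.0]
ft_force: [-1.9, 0.7, 5.4]
finger_gap: 0.642
```

```bash
python3 b.py w20 julienne_c; python3 - <<'E'
import cv2
i=cv2.imread('pics/w20.png')
cv2.imwrite('pics/z20.png',cv2.resize(i[170:370,200:440],None,fx=3,fy=3,interpolation=cv2.INTER_CUBIC))
E
```

```text
31.175 [ 0.5283 -0.1886  0.062 ] [ 4.49369299e-02  9.98989758e-01 -2.09846285e-04  3.03294201e-04] 0.6422037087949218 [-1.9  0.7  5.4]
julienne_c 0.66 [ 0.5298 -0.1927  0.0896]
```

View pics/z20.png

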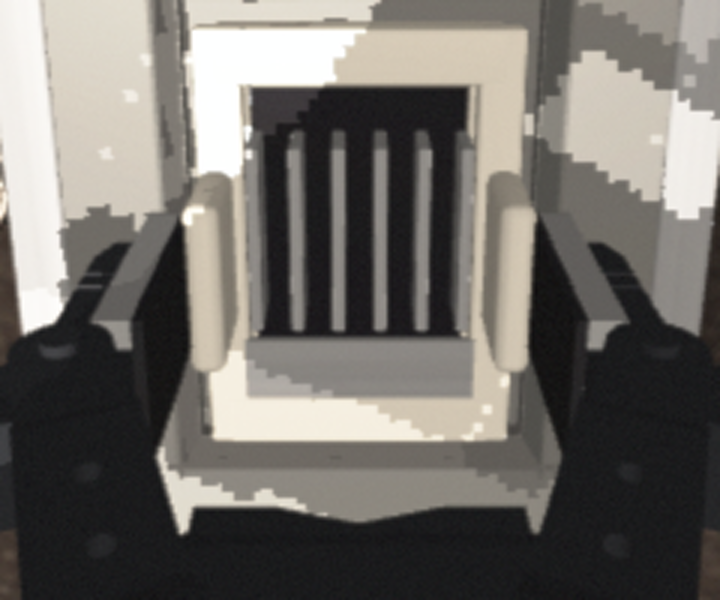

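Contact at the expected height, so it is seated. Release, retreat and check.

send_rows(
  increments="0 0 0 0 0 0; 0 0 0 0 0 0; 0 0 0.2 0 0 0; 0 0 0.6 0 0 0; 0 0 1.2 0 0 0",
  jaw=0.8,
)

```text
t: 31.9
tcp_pos: [0.5279, -0.1884, 0.1342]
tcp_rot: [0.045, 0.999, 0.0, -0.001]
ft_force: [0.2, -0.5, -0.1]
finger_gap: 0.8
```

send_rows(
  increments="-0.2 0 0.4 0 0 0; -0.5 0 0.9 0 0 0; -0.5 0 1.4 0 0 0; -0.5 0 1.4 0 0 0; -0.5 0 1.4 0 0 0",
)

```text
t: 32.52
tcp_pos: [0.4979, -0.1883, 0.217]
tcp_rot: [0.045, 0.999, 0.0, -0.0]
ft_force: [-0.3, -0.3, -0.2]
finger_gap: 0.798
```

```bash
python3 b.py w21 julienne_c; python3 - <<'E'
import cv2
i=cv2.imread('pics/w21.png')
cv2.imwrite('pics/z21.png',cv2.resize(i[120:320,220:440],None,fx=3,fy=3,interpolation=cv2.INTER_CUBIC))
E
```

```text
32.525 [ 0.4979 -0.1883  0.217 ] [ 4.49074665e-02  9.98991095e-01  1.73698699e-04 -2.84226144e-04] 0.797922834908222 [-0.3 -0.3 -0.2]
```

View pics/z21.png

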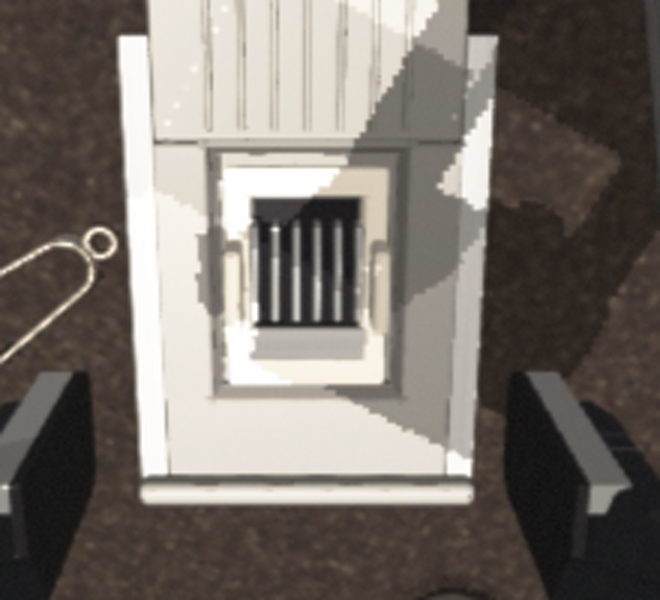

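send_rows(
  increments="0.07 0.7 0 0 0 0; 0.14 1.5 0 0 0 0; 0.22 2.3 0 0 0 0; 0.3 3.15 0 0 0 0; 0.38 4.0 0 0 0 0",
)

```text
t: 33.25
tcp_pos: [0.5207, 0.0532, 0.2166]
tcp_rot: [0.045, 0.999, 0.0, -0.001]
ft_force: [0.4, -0.0, 0.3]
finger_gap: 0.798
```

send_rows(
  increments="0.07 0.8 0 0 0 0; 0.14 1.6 0 0 0 0; 0.22 2.5 -0.3 0 0 0; 0.3 3.3 -0.9 0 0 0; 0.365 3.68 -1.6 0 0 0",
)

```text
t: 33.88
tcp_pos: [0.5425, 0.2747, 0.1196]
tcp_rot: [0.044, 0.999, 0.0, -0.0]
ft_force: [0.2, -0.3, -0.7]
finger_gap: 0.803
```

send_rows(
  increments="0 0 -0.4 0 0 0; 0 0 -0.8 0 0 0; 0 0 -1.2 0 0 0; 0 0 -1.2 0 0 0; 0 0 -1.2 0 0 0",
)

```text
t: 34.5
tcp_pos: [0.5432, 0.2724, 0.0499]
tcp_rot: [0.045, 0.999, 0.0, 0.0]
ft_force: [0.7, -0.1, 0.5]
finger_gap: 0.798
```

```bash
python3 b.py w22 slicing_c guard_grip; python3 - <<'E'
import cv2
i=cv2.imread('pics/w22.png')
cv2.imwrite('pics/z22.png',cv2.resize(i[140:340,200:440],None,fx=3,fy=3,interpolation=cv2.INTER_CUBIC))
E
```

```text
34.5 [0.5432 0.2724 0.0499] [4.49377710e-02 9.98989736e-01 1.00484464e-04 3.07110094e-04] 0.7980751207452623 [ 0.7 -0.1  0.5]
slicing_c 0.58 [0.5422 0.2688 0.0322]
slicing_c 0.24 [0.5732 0.3437 0.0033]
```

View pics/z22.png

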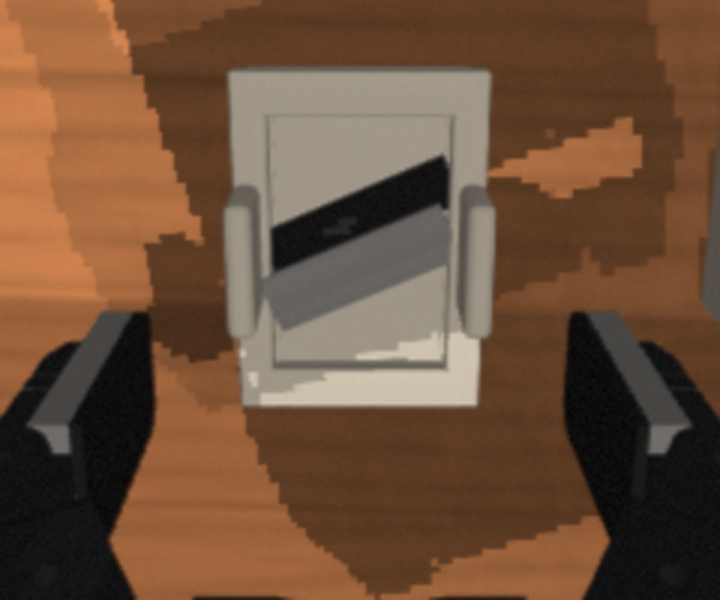

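send_rows(
  increments="0 0 -0.25 0 0 0; 0 0 -0.5 0 0 0; 0 0 -0.65 0 0 0; 0 0 -0.74 0 0 0; 0 0 -0.74 0 0 0",
)

```text
t: 35.28
tcp_pos: [0.5428, 0.2722, 0.0046]
tcp_rot: [0.045, 0.999, -0.0, -0.0]
ft_force: [0.5, -0.7, 0.8]
finger_gap: 0.799
```

send_rows(
  increments="0 0 0 0 0 0; 0 0 0 0 0 0; 0 0 0 0 0 0; 0 0 0 0 0 0; 0 0 0 0 0 0",
  jaw=0.4,
)

```text
t: 35.9
tcp_pos: [0.5433, 0.2724, 0.0055]
tcp_rot: [0.045, 0.999, 0.0, 0.001]
ft_force: [-0.3, 0.5, 4.9]
finger_gap: 0.646
```

send_rows(
  increments="0 0 0.3 0 0 0; 0 0 0.8 0 0 0; 0 0 1.5 0 0 0; 0 0 2.2 0 0 0; 0 0 2.5 0 0 0",
)

```text
t: 36.52
tcp_pos: [0.5433, 0.2724, 0.1572]
tcp_rot: [0.045, 0.999, 0.0, 0.001]
ft_force: [-0.3, -1.0, -0.9]
finger_gap: 0.64
```

```bash
python3 b.py w23 slicing_c; python3 - <<'E'
import cv2
i=cv2.imread('pics/w23.png')
cv2.imwrite('pics/z23.png',cv2.resize(i[140:340,200:440],None,fx=3,fy=3,interpolation=cv2.INTER_CUBIC))
E
```

```text
36.525 [0.5433 0.2724 0.1572] [4.49030162e-02 9.98990263e-01 4.29753153e-04 1.41028789e-03] 0.6400778775556908 [-0.3 -1.  -0.9]
slicing_c 0.57 [0.5432 0.2698 0.185 ]
```

View pics/z23.png

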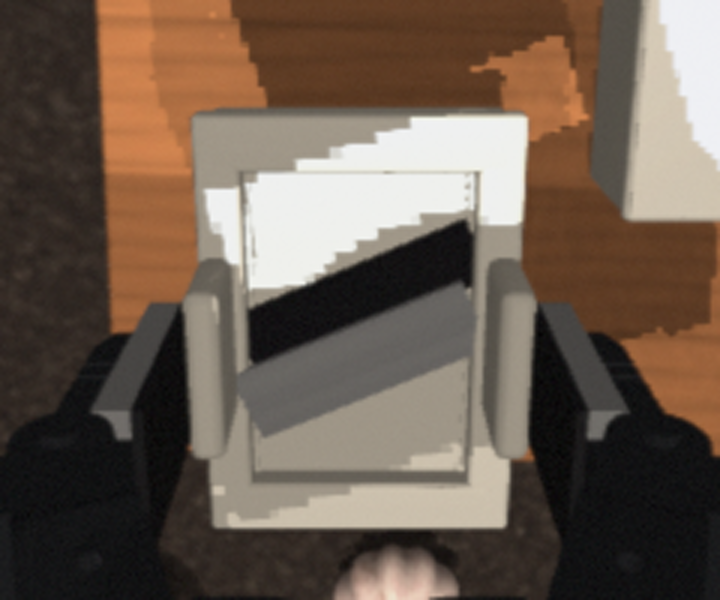

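send_rows(
  increments="0.2 -0.8 0 0 0 0.3; 0.4 -1.6 0 0 0 0.6; 0.6 -2.5 0 0 0 1.0; 0.8 -3.4 0 0 0 1.35; 0.95 -4.06 0 0 0 1.35",
)

```text
t: 37.25
tcp_pos: [0.5995, 0.0265, 0.1532]
tcp_rot: [-0.049, 0.999, 0.0, -0.001]
ft_force: [0.5, -0.1, -0.2]
finger_gap: 0.641
```

send_rows(
  increments="0 0 -0.4 0 0 0; 0 0 -1.0 0 0 0; 0 0 -1.6 0 0 0; 0 0 -2.0 0 0 0; 0 0 -2.0 0 0 0",
)

```text
t: 37.88
tcp_pos: [0.5981, 0.0289, 0.0322]
tcp_rot: [-0.049, 0.999, 0.001, -0.003]
ft_force: [-0.2, -0.4, -0.3]
finger_gap: 0.642
```

```bash
python3 b.py w24 slicing_c; python3 - <<'E'
import cv2
i=cv2.imread('pics/w24.png')
cv2.imwrite('pics/z24.png',cv2.resize(i[140:340,200:440],None,fx=3,fy=3,interpolation=cv2.INTER_CUBIC))
E
```

```text
37.875 [0.5981 0.0289 0.0322] [-4.92062224e-02  9.98784202e-01  5.87000265e-04 -2.91909960e-03] 0.6418148531327608 [-0.2 -0.4 -0.3]
slicing_c 0.73 [0.5969 0.0271 0.0607]
```

View pics/z24.png

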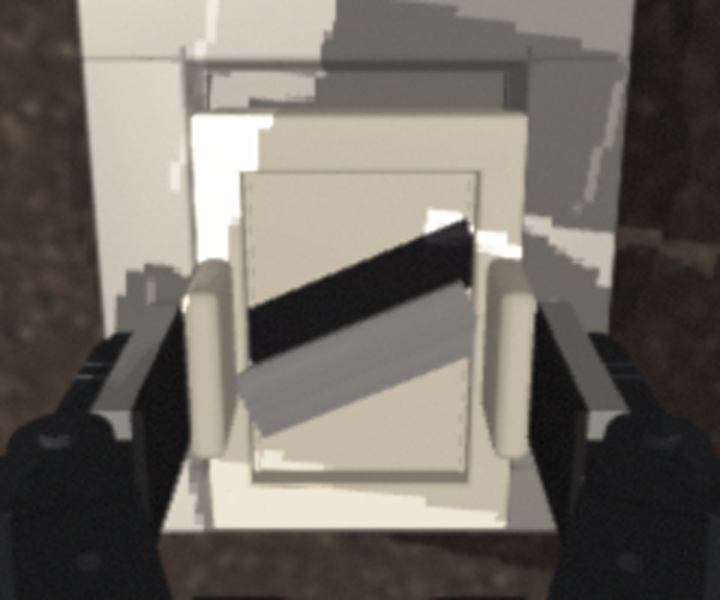

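send_rows(
  increments="0 0 0 0 0 0; 0 0 -0.15 0 0 0; 0 0 -0.3 0 0 0; 0 0 -0.43 0 0 0; 0 0 -0.54 0 0 0",
)

```text
t: 38.6
tcp_pos: [0.5997, 0.0287, 0.0018]
tcp_rot: [-0.049, 0.999, 0.0, -0.0]
ft_force: [0.2, 0.4, 0.6]
finger_gap: 0.641
```

send_rows(
  increments="0 0 -0.01 0 0 0; 0 0 -0.02 0 0 0; 0 0 -0.03 0 0 0; 0 0 -0.04 0 0 0; 0 0 -0.04 0 0 0",
)

```text
t: 39.22
tcp_pos: [0.5999, 0.0287, 0.0002]
tcp_rot: [-0.049, 0.999, -0.0, 0.0]
ft_force: [-0.5, 0.6, -1.3]
finger_gap: 0.643
```

send_rows(
  increments="0 0 -0.015 0 0 0; 0 0 -0.03 0 0 0; 0 0 -0.045 0 0 0; 0 0 -0.06 0 0 0; 0 0 -0.06 0 0 0",
)

```text
t: 39.85
tcp_pos: [0.5999, 0.0287, -0.0022]
tcp_rot: [-0.049, 0.999, -0.0, 0.0]
ft_force: [-5.1, -0.3, 11.3]
finger_gap: 0.642
```

Contact at the expected depth (−2 mm); release, retreat and check.

send_rows(
  increments="0 0 0 0 0 0; 0 0 0 0 0 0; 0 0 0.2 0 0 0; 0 0 0.6 0 0 0; 0 0 1.2 0 0 0",
  jaw=0.8,
)

```text
t: 40.48
tcp_pos: [0.5995, 0.0287, 0.0693]
tcp_rot: [-0.049, 0.999, 0.0, -0.001]
ft_force: [0.6, -0.2, 0.2]
finger_gap: 0.799
```

send_rows(
  increments="-0.4 0 0.8 0 0 0; -0.9 0 1.6 0 0 0; -1.4 0 2.4 0 0 0; -1.8 0 3.0 0 0 0; -1.8 0 3.0 0 0 0",
)

```text
t: 41.1
tcp_pos: [0.4917, 0.0287, 0.2522]
tcp_rot: [-0.049, 0.999, -0.001, 0.003]
ft_force: [-0.0, -0.6, -0.9]
finger_gap: 0.802
```

send_rows(
  increments="0 0 0 0 0 0; 0 0 0 0 0 0; 0 0 0 0 0 0; 0 0 0 0 0 0; 0 0 0 0 0 0",
)

```text
t: 41.72
tcp_pos: [0.4919, 0.0287, 0.2483]
tcp_rot: [-0.049, 0.999, 0.0, -0.0]
ft_force: [0.2, 0.9, 0.1]
finger_gap: 0.799
```

```bash
python3 b.py w25 slicing_c julienne_c grater_c guard_grip tumbler; python3 - <<'E'
import cv2
from h import *
i=cv2.imread('pics/w25.png')
cv2.imwrite('pics/z25.png',cv2.resize(i[60:330,230:420],None,fx=2.2,fy=2.2,interpolation=cv2.INTER_CUBIC))
p=ctrl.camera('scene');cv2.imwrite('pics/s25.png',cv2.resize(p['pixels'][130:330,170:450],None,fx=2.7,fy=2.7,interpolation=cv2.INTER_CUBIC))
for l in ['slicing_c','julienne_c','grater_c','guard_grip','tumbler']:
    print(l,[(round(r['p'],2),toworld(p,r['point']).round(4)) for r in ctrl.spot_point(p,l)[:2]])
E
```

```text
41.725 [0.4919 0.0287 0.2483] [-4.92617631e-02  9.98785885e-01  3.60505812e-05 -1.83384539e-04] 0.7993922887479381 [0.2 0.9 0.1]
slicing_c 0.59 [0.5998 0.0264 0.0256]
julienne_c 0.61 [ 0.5306 -0.1928  0.0881]
grater_c 0.65 [0.4757 0.0099 0.0254]
grater_c 0.46 [0.5996 0.0235 0.0288]
tumbler 0.62 [7.414e-01 1.359e-01 4.000e-04]
slicing_c [(0.55, array([0.5977, 0.028 , 0.0263]))]
julienne_c [(0.76, array([ 0.528 , -0.1886,  0.0899]))]
grater_c [(0.6, array([0.4779, 0.0151, 0.0263])), (0.35, array([0.5692, 0.3456, 0.0013]))]
guard_grip [(0.95, array([0.538 , 0.4252, 0.0868])), (0.58, array([ 0.5257, -0.1892,  0.0915]))]
tumbler [(0.71, array([0.7426, 0.1351, 0.0032]))]
```

View pics/w25.png

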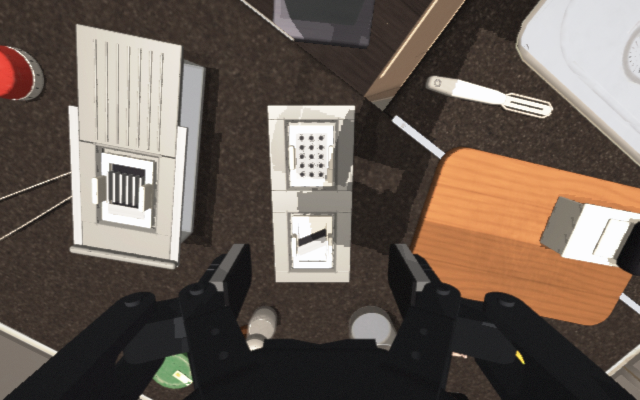

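View pics/z25.png

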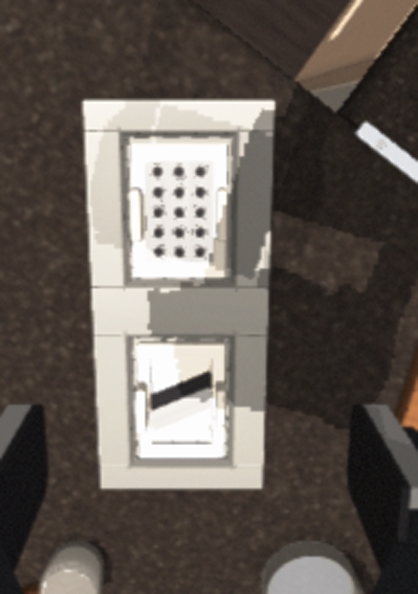

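View pics/s25.png

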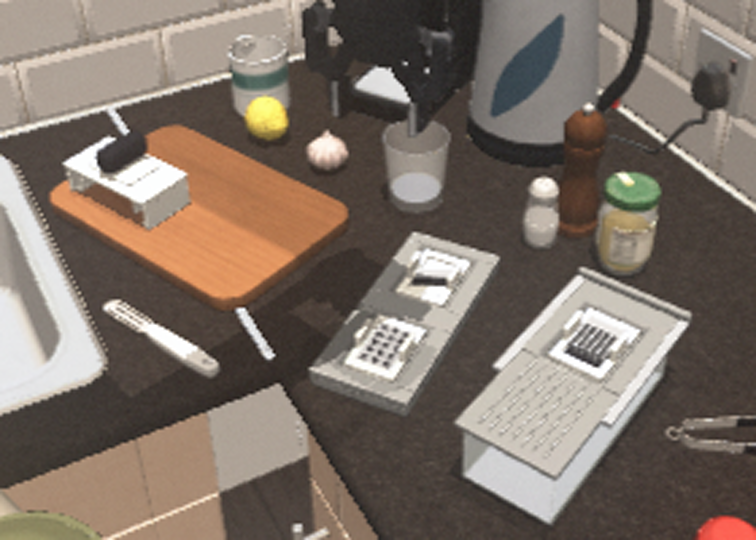

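```bash
python3 -c "
from workcell import ctrl
print(ctrl.job_done(), ctrl.observe()['t'])"
```

```text
the job is handed in; nothing more can be done
the job is handed in; nothing more can be done
```

The job is handed in, and the slicer is set up for julienne. The job took about 42 s of the 122 s allowed. `job_done()` gives no verdict, so what follows rests on my own last checks.

**What I did:**
- **Guard:** I slid the hand guard to the rails' open end, lifted it straight off and stood it upright on the left half of the chopping board.
- **Swap:** I put the slicing insert aside on the right half of the board. The julienne insert then went into the slicer's seat, and the slicing insert into the tray's far seat.

**Last checks (wrist and scene cameras, with the arm clear):**

| Item | Where the scene camera put it (x, y, z in m) | Expected height |
|---|---|---|
| Julienne centre | 0.528, -0.189, 0.090 | 0.090 |
| Slicing centre | 0.598, 0.028, 0.026 | 0.026 |
| Guard grip point | 0.538, 0.425, 0.087 | 0.088 (standing on the board) |

- Both inserts met the seat floor at the expected height, with 5 to 11 N. The pictures show them flat with a gap all round.
- The grater insert and the glass are where they were, within the few millimetres the networks are good for.

**What disagreed:**
- **Finger length:** the real fingertips end about 27 to 35 mm behind the reported TCP. My first grasp therefore closed above the guard's handle, without force. I measured the offset in the pictures and allowed for it in every later move.
- **Wrist camera:** it put the julienne centre about 4 mm to one side of where the scene camera had it. It also once gave a false second grater over the slicing insert, at 0.46. The pictures contradict both.

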